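Change the locating collar on the check stand from the two-layer case

ROBOT

A 6-joint arm with a two-finger parallel gripper is mounted at the origin on a cart in front of the work surface, level with it; the furniture and walls round the work are solid. World frame = base frame: x ahead of the robot, y to its left, z up, the work surface at z = 0. Lengths are in m, angles in degrees, forces in N, time in s.
With the tool pointing down it reaches from about 0.35 to 0.875 m from the base axis. Payload 4.2 kg.
Tool frame: the origin (TCP) lies on the centre line of the jaws, within the pads' length; the fingertips stand 25 mm ahead of it and the grasp point (between the pads) lies 6 mm ahead of it (finger_overhang is the distance from the TCP to the fingertips, in m); z points along the fingers, y is the line along which they close (so a half turn about z gives the same grasp; the last joint's range is limited). The gripper opens to 87 mm and grips with 3 to 60 N. Pads are 19 mm wide; open, the fingers measure 117 mm over their backs; the gripper's body (75 mm by 190 mm) begins 51 mm behind the grasp point.
Start: joints at [80.306, 22.042, 0.453, 0, -68.411, -14.817], TCP at [0.259, 0.569, 0.248] pointing down, gripper open.
Joint ranges: [-179.83, 179.83], [-69.29, 118.12], [-61.27, 80.66], [-181.25, 117.63], [-171.15, -9.14], [-177.46, 177.46]. Speed limits (degrees/s): [159.86, 159.86, 180, 180, 180, 180].

INTERFACE

Orientations are given as a 3x3 rotation matrix whose columns are the frame's x, y, z axes.
In Python, from station import sense, capture, finish_job, spot_in, tip_of, finger_overhang gives the robot as it stands. The module is installed in compiled form; this text tells all that it offers.
- The arm moves only by the tool servo_tool, never from a script. Its arguments are lists of equal length, an entry for each row: "slide": the shift along the tool's x, y, z in m, a list of three; "spin": the turn about the tool's z in degrees; "grip": the closure, from 0 (fully open) to 1 (shut). A call has exactly 5 rows; each row is the pose to reach, as a shift and turn from the pose commanded when the call began, along the tool's axes at that moment; what a row does not reach only later rows make up. A row lasts 1/12 s, in which the tool goes at most 41.7 mm and 7.16 degrees, less where a joint would pass 70% of its speed; a pose out of reach is approached as far as the arm can. A call with a gripper value outside its range is refused whole. The fingers move at their own pace and stop on an object; the grip force is fixed at half the most. Time passes only in rows, so rows that repeat a pose let the fingers close, or fill a call up. It gives the time, the measured TCP pose, the force, the opening and the grip force at its end, in the units of the state.
- sense(): the state, without advancing time (a new reading comes with each control period).
- capture(name): name is "scene" or "top" or "wrist"; returns a dict with "pixels" (400x640x3 uint8, blue, green, red), "depth" (400x640 float32, m along the optical axis (not along the pixel's ray), 0 where there is no reading), "fx", "fy", "cx", "cy" (pixels), "R" (3x3) and "t" (3): a world point X has camera coordinates R X + t; the wrist camera has in their place "hand_eye" (4x4, takes a point from camera to tool coordinates, whose origin is the TCP and whose axes are the flange's). Camera axes: x right, y down, z forward; pixel columns grow to the right and rows downward; lengths in m; the calibration is good to about 2 mm. The wrist camera is an equidistant fisheye: a pixel r from the principal point sees the ray r / f radians off the axis. A picture is of the moment at which its call begins: read the wrist's pose just before it.
- finish_job(): hands the job in; it is judged then, once.
Trained networks look in the newest picture that a camera, given by its name, has taken for a name from the list of things; names that differ only in an ending like _2 or _b are one class to them, and where a whole thing is asked for, a point or a joint stands for the part that bears it (a point fixed in the world has none). Each returns a list of dicts, best first, with "conf" (0 to 1); they miss things now and then, are a little off and sometimes report something else, mostly with a low value. They report only what shows in the picture. A call takes as long as a camera call. They do not tell look-alikes from the thing itself.
- spot_in(thing, camera): "point" ([x, y, z] in m, in world coordinates, good to about 4 mm: the middle of the surface that is visible of it).
- tip_of(thing, camera): "point" ([x, y, z] in m, in world coordinates, good to about 4 mm: a listed point, or the origin of a listed thing).
The state is a dict: "time_s": time; "joints": joint angles; "joint_velocities": joint speeds; "effort": joint torques, N m; "tcp_pos": TCP position; "ee_rot": TCP orientation; "wrist_force": force on the tool from outside, world axes, zero at the start; "moment": the same for the moment, N m; "gripper_width": opening from 0.0 (shut) to 1.0 (fully open); "gripper_force": force on a finger pad.
Only numpy, scipy, OpenCV 4.12 (cv2) and the standard library are available. Lean on these libraries where they do the work, as an engineer would, in place of code of your own. Each camera call takes 0.05 s, during which the arm holds its last target. There are 200 camera calls.

TASK

The check stand needs its other locating collar, which stands on a peg in the wooden case, held down by the two taper blocks lying half over it. Lift both taper blocks out and lay them flat in the blue tray, then exchange the collars: the one now on the stand goes down onto a peg in the case, the one from the case goes down onto the stand's post. Last, pack both taper blocks back into the case head to tail, so that they lie flat side by side on the ledges and fill the notch between them.

Things in the scene. Friction and masses are not known exactly. Their poses are not given: they have to be found in the camera images.
- case: open wooden case, fixed, 148 (x) x 160 (y) x 52 mm high, walls 10 mm, origin under its centre; floor at z = 10 mm. Like pegs (16 mm diameter, 16 tall, tapered tips) stand on the floor at y = +44 and -44 mm, x = 0; either takes either collar; one collar starts at +44. Ledges at both x ends, 14 mm wide, top z = 36 mm, in notches 86 mm wide (y -43 to +43), carry the taper blocks over the middle
- taper_1: loose aluminium wedge, 0.2-0.36 kg: 120 mm long, 28 mm wide at one end, 50 at the other, 18 thick. Origin on the underside below the centroid; wide end at x = +54, narrow end x = -66, straight long side y = -20, slanted side at +y. Dark steel lifting tab upright on top over the origin: 12 mm (x) x 26 (y), z 18 to 44 mm. Starts on the ledges: case x +6, y -20, z 36 mm, x along case x
- taper_2: second taper block, same shape, axes and tab as taper_1; starts turned half round beside it, origin at case x -6, y +20, z 36 mm, so the slanted sides face each other and the straight sides lie at the notch edges, half over the pegs. The blocks are interchangeable; packed so, they leave 8 mm free in the 128 mm inner length of the case and 8 mm in the 86 mm notch width
- collar_large: large steel collar: loose ring, 44 mm outside diameter, 22 mm bore, 22 mm high, 0.1 to 0.21 kg; origin at the centre of its underside, z along the bore. Starts in the case or on the stand
- collar_small: small steel collar: loose ring, 34 mm outside diameter, 22 mm bore, 22 mm high, 0.09 kg; origin at the centre of its underside, z along the bore. Starts in the other of the two places: which collar is where varies
- stand: check stand, fixed: dark round steel base 86 mm in diameter, 10 mm thick, with a bright upright post in its middle, 16 mm diameter, top at z = 50 mm, tapered over its last 9 mm; origin at the centre of its underside. A seated collar rests on the base, underside at z = 10 mm
- tray: shallow blue plastic tray, empty, fixed: a rectangle 197 x 161 mm outside, about 185 x 150 mm inside, rim 22 mm high, floor at z = 3 mm; origin at the centre of its underside. Its long sides are turned by -0.138 rad about z from the tray's x axis
- check_fixture: dial check fixture standing on the bench behind the work, a fixed bystander never moved in this job: blue base about 95 x 150 mm with a column and dial up to 183 mm tall and a red lever; origin on the bench under its middle. Carry things over it or round it
Mind the look-alikes: they are no part of the job. What is shaped like the collar_large but purple or red is not meant.

How it is judged:
By the outcome, as a careful person would: the job done as asked, in the order asked, and still so for the second after the job is handed in, with the robot touching nothing.
It also fails if it takes over 144 s, if anything falls off the work surface, if the arm or the gripper's body presses on something with over 40 N, if the wrist force passes 120 N, or if a joint passes its speed limit or range.

## Working session

There is one attempt and no reset: what is moved stays moved. The work goes in short steps, Python scripts to look and compute and a tool call to move; the robot and the scene stay as the last step left them, time stands still between calls to the robot, and variables do not carry over. Pictures are saved under pics/ and viewed, at most 14 in all, crops included, and the job is handed in when it is done.

Besides the shell and the picture viewer there is one more tool, called after "Request:" as name([rows], argument=value, ...), one row to a line, values as JSON. servo_tool: Moves the arm, as the interface text tells. Its arguments: {"type":"object","properties":{"slide":{"type":"array"},"spin":{"type":"array"},"grip":{"type":"array"}},"required":["slide","spin","grip"]}

```bash
mkdir -p pics
cat > h.py <<'E'
import numpy as np, cv2
from station import *
def world(c,u,v):
    d=c["depth"][int(v),int(u)]
    p=np.array([(u-c["cx"])/c["fx"]*d,(v-c["cy"])/c["fy"]*d,d])
    return c["R"].T@(p-c["t"])
def cloud(c):
    d=c["depth"];v,u=np.indices(d.shape)
    p=np.stack([(u-c["cx"])/c["fx"]*d,(v-c["cy"])/c["fy"]*d,d],-1)
    return (p-c["t"])@c["R"]
E
python3 - <<'E'
from h import *
s=sense();print(s["tcp_pos"],s["ee_rot"],s["gripper_width"],s["wrist_force"],finger_overhang,s["time_s"])
for n in ("top","scene"):
    c=capture(n);cv2.imwrite(f"pics/{n}0.png",c["pixels"]);np.savez(f"{n}0.npz",**c)
    for t in ("case","taper_1","collar_large","collar_small","stand","tray","check_fixture"):
        print(n,t,[(np.round(r["point"],3),round(r["conf"],2)) for r in tip_of(t,n)][:4])
E
```

```text
[0.25906949 0.56817312 0.24647738] [[ 9.09798157e-01 -4.15050209e-01 -7.98688556e-04]
 [-4.15050963e-01 -9.09795946e-01 -2.00864118e-03]
 [ 1.07043329e-04  2.15895449e-03 -9.99997664e-01]] 0.9988926106889007 [ 0.07699595 -0.34298525 -0.39897911] 0.025 0.0
top case [(array([ 0.468, -0.027, -0.001]), 0.81)]
top taper_1 [(array([ 0.456, -0.011,  0.036]), 0.72), (array([ 0.483, -0.039,  0.032]), 0.7)]
top collar_large [(array([0.454, 0.13 , 0.001]), 0.79), (array([ 0.484, -0.197,  0.004]), 0.5), (array([0.45 , 0.02 , 0.006]), 0.49)]
top collar_small [(array([ 0.574, -0.292,  0.008]), 0.51)]
top stand [(array([ 0.571, -0.294,  0.002]), 0.69)]
top tray [(array([ 0.457,  0.295, -0.003]), 0.82)]
top check_fixture [(array([ 0.571, -0.292,  0.008]), 0.68)]
scene case [(array([ 0.472, -0.028,  0.004]), 0.74), (array([ 0.454,  0.292, -0.003]), 0.31)]
scene taper_1 [(array([ 0.49 , -0.041,  0.034]), 0.67), (array([ 0.456, -0.011,  0.037]), 0.63)]
scene collar_large [(array([0.456, 0.132, 0.002]), 0.74), (array([ 0.485, -0.2  , -0.   ]), 0.63), (array([0.451, 0.014, 0.012]), 0.45)]
scene collar_small [(array([ 0.576, -0.289,  0.01 ]), 0.71)]
scene stand [(array([ 0.571, -0.291,  0.001]), 0.79)]
scene tray [(array([ 0.453,  0.289, -0.001]), 0.85)]
scene check_fixture []
```

View pics/top0.png

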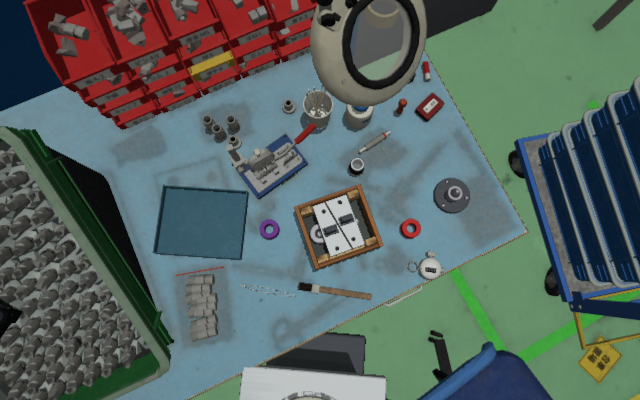

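View pics/scene0.png

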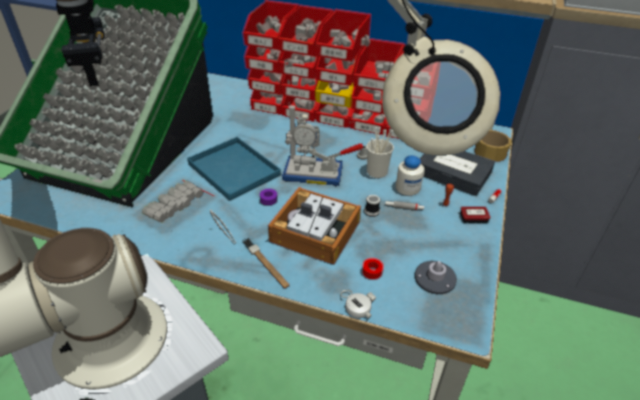

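The top view shows the case (338,227) with two white tapers and a steel ring under its left end (318,233). The stand (452,195) carries a collar and the tray is at (202,222). There are three ring candidates besides the stand's collar. The steel one in the case (318,233) fits: it is steel-coloured and on a peg. The purple one (269,229) and the red one (410,228) are look-alikes. I'll measure these and make one enlarged crop.

```bash
cat > m.py <<'E'
from h import *
def rect(P,c,r,z0,z1):
    m=(np.hypot(P[...,0]-c[0],P[...,1]-c[1])<r)&(P[...,2]>z0)&(P[...,2]<z1)
    q=P[m][:,:2].astype(np.float32)
    if len(q)<5: return len(q),
    (cx,cy),(w,h),a=cv2.minAreaRect(q*1000);return len(q),round(cx,1),round(cy,1),round(w,1),round(h,1),round(a,2),np.round(q.mean(0)*1000,1),round(float(np.median(P[m][:,2])),4)
E
python3 - <<'E'
from m import *
for n in("top","scene"):
    c=dict(np.load(n+"0.npz"));P=cloud(c)
    print(n,"cam",-c["R"].T@c["t"],c["fx"])
    print("case",rect(P,(.468,-.027),.12,.045,.06))
    for t in((.456,-.011),(.487,-.04)): print("tab",rect(P,t,.03,.068,.09))
    print("tray",rect(P,(.455,.292),.14,.012,.03),rect(P,(.455,.292),.06,-.01,.01))
    print("stand base",rect(P,(.571,-.292),.05,.005,.015)); print("collar",rect(P,(.571,-.292),.05,.024,.038));print("post",rect(P,(.571,-.292),.05,.042,.06))
    print("fixture",rect(P,(.6,.17),.13,.02,.25))
    print("bench",np.median(P[(abs(P[...,0]-.36)<.02)&(abs(P[...,1]-.05)<.1)][:,2]))
c=dict(np.load("top0.npz"))
a=cv2.resize(c["pixels"][180:280,255:385],None,fx=5,fy=5,interpolation=2);b=cv2.resize(c["pixels"][170:220,425:480],None,fx=2.6,fy=10*0.5,interpolation=2)
a2=np.zeros((500,800,3),np.uint8);a2[:, :650]=a;b=cv2.resize(c["pixels"][170:220,430:480],(150,150));a2[:150,650:]=b
cv2.imwrite("pics/crop.png",a2)
E
```

```text
top cam [ 3.30078663e-01 -6.07224471e-04  9.81954334e-01] 420.2608768054005
case (3220, 471.1, -25.0, 148.2, 160.2, 24.26, array([470.5, -25.1], dtype=float32), 0.0527)
tab (73, 462.2, -16.2, 12.8, 43.4, 31.64, array([458.4, -10. ], dtype=float32), 0.0792)
tab (70, 485.3, -41.6, 11.3, 25.9, 22.79, array([484.8, -41.5], dtype=float32), 0.079)
tray (836, 434.5, 273.3, 234.1, 246.5, 8.06, array([424.6, 288.1], dtype=float32), 0.0214) (2019, 455.1, 292.1, 119.3, 117.8, 8.27, array([454.4, 292. ], dtype=float32), 0.0025)
stand base (807, 572.0, -289.9, 83.8, 83.9, 89.91, array([ 570.9, -288.3], dtype=float32), 0.0094)
collar (131, 572.1, -289.1, 32.6, 32.1, 3.0, array([ 571.1, -288.1], dtype=float32), 0.0311)
post (27, 571.8, -289.0, 11.1, 14.2, 46.15, array([ 571.7, -288.7], dtype=float32), 0.0466)
fixture (2963, 583.8, 181.2, 227.8, 221.7, 79.01, array([602.1, 151.4], dtype=float32), 0.034)
bench -0.00018680375160755861
scene cam [-0.06406429 -0.64367571  0.79181611] 495.9532582332656
case (2543, 470.9, -26.8, 152.2, 161.9, 24.12, array([463.6, -34.2], dtype=float32), 0.054)
tab (89, 458.2, -12.1, 15.1, 24.5, 23.04, array([456.8, -13.4], dtype=float32), 0.0792)
tab (96, 480.9, -36.6, 14.8, 43.1, 26.81, array([483.3, -44.4], dtype=float32), 0.0788)
tray (931, 430.9, 272.8, 226.8, 242.1, 2.84, array([440.3, 282.8], dtype=float32), 0.0203) (976, 454.7, 291.0, 116.4, 117.7, 43.19, array([453.7, 290.7], dtype=float32), 0.0048)
stand base (812, 571.6, -292.3, 83.8, 84.0, 39.98, array([ 564.9, -296.5], dtype=float32), 0.0112)
collar (166, 571.0, -292.6, 32.3, 33.4, 22.42, array([ 567.7, -294.7], dtype=float32), 0.032)
post (39, 570.9, -293.7, 10.8, 13.9, 40.58, array([ 570.1, -293. ], dtype=float32), 0.0465)
fixture (2573, 584.0, 167.8, 200.4, 228.7, 76.0, array([592.6, 141.6], dtype=float32), 0.0551)
bench 0.0015495164564222586
```

View pics/crop.png

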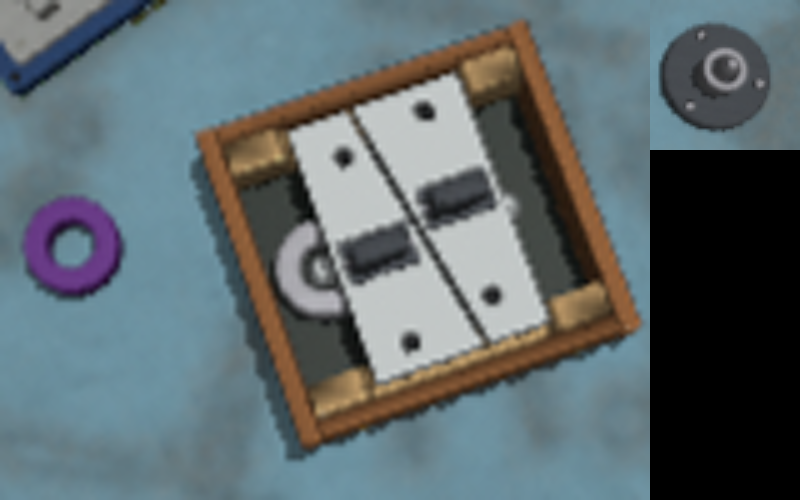

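The crop shows a steel ring on the left peg (crop 310,270) under the tapers, clearly steel rather than purple. The stand carries the small collar, so collar_large is in the case. Next I'll check the tray rectangle, the fixture extents and obstacles along the path.

Run:
```python
from m import *
for n in("top","scene"):
    c=dict(np.load(n+"0.npz"));P=cloud(c)
    hsv=cv2.cvtColor(c["pixels"],cv2.COLOR_BGR2HSV)
    m=(P[...,2]>.012)&(P[...,2]<.028)&(np.hypot(P[...,0]-.455,P[...,1]-.292)<.135)&(hsv[...,1]>60)
    m=m.astype(np.uint8);k,l,st,_=cv2.connectedComponentsWithStats(m)
    i=1+np.argmax(st[1:,4]);q=P[l==i][:,:2].astype(np.float32)*1000;print(n,"tray",cv2.minAreaRect(q),st[i])
    for z0 in(.03,.06,.1,.14):
        m=(P[...,2]>z0)&(P[...,2]<.25)&(abs(P[...,0]-.58)<.15)&(abs(P[...,1]-.17)<.12)
        if m.any(): print("fix",z0,P[m].min(0).round(3),P[m].max(0).round(3))
c=dict(np.load("top0.npz"));P=cloud(c)
for x in np.arange(.2,.75,.1):
    print(round(x,1),[(round(y,1),round(float(P[(abs(P[...,0]-x)<.05)&(abs(P[...,1]-y)<.05)][:,2].max(initial=0)),2)) for y in np.arange(-.4,.75,.1)])
```

```text
top tray ((459.33428955078125, 291.7767639160156), (161.18731689453125, 201.1358184814453), 0.8106399178504944) [152 185  96  74 567]
fix 0.03 [0.444 0.05  0.03 ] [0.73  0.29  0.185]
fix 0.06 [0.56 0.05 0.06] [0.73  0.225 0.185]
fix 0.1 [0.56 0.05 0.1 ] [0.721 0.224 0.185]
fix 0.14 [0.561 0.126 0.14 ] [0.606 0.215 0.185]
scene tray ((459.3264465332031, 290.6091003417969), (164.2845001220703, 208.9348602294922), 1.269302487373352) [187 136  94  62 795]
fix 0.03 [0.452 0.05  0.03 ] [0.729 0.29  0.186]
fix 0.06 [0.558 0.05  0.06 ] [0.729 0.224 0.186]
fix 0.1 [0.558 0.05  0.1  ] [0.723 0.224 0.186]
fix 0.14 [0.56  0.117 0.14 ] [0.61  0.215 0.186]
0.2 [(np.float64(-0.4), 0.0), (np.float64(-0.3), 0.0), (np.float64(-0.2), 0.0), (np.float64(-0.1), 0.0), (np.float64(-0.0), 0.0), (np.float64(0.1), 0.01), (np.float64(0.2), 0.03), (np.float64(0.3), 0.18), (np.float64(0.4), 0.17), (np.float64(0.5), 0.34), (np.float64(0.6), 0.19), (np.float64(0.7), 0.0)]
0.3 [(np.float64(-0.4), 0.0), (np.float64(-0.3), 0.0), (np.float64(-0.2), 0.0), (np.float64(-0.1), 0.01), (np.float64(-0.0), 0.98), (np.float64(0
[... 693 characters left out ...]
, 0.31), (np.float64(0.5), 0.37), (np.float64(0.6), 0.32), (np.float64(0.7), 0.0)]
0.6 [(np.float64(-0.4), 0.01), (np.float64(-0.3), 0.05), (np.float64(-0.2), 0.01), (np.float64(-0.1), 0.05), (np.float64(-0.0), 0.05), (np.float64(0.1), 0.18), (np.float64(0.2), 0.18), (np.float64(0.3), 0.01), (np.float64(0.4), 0.01), (np.float64(0.5), 0.31), (np.float64(0.6), 0.01), (np.float64(0.7), 0.01)]
0.7 [(np.float64(-0.4), 0.0), (np.float64(-0.3), 0.0), (np.float64(-0.2), 0.01), (np.float64(-0.1), 0.24), (np.float64(-0.0), 0.29), (np.float64(0.1), 0.27), (np.float64(0.2), 0.06), (np.float64(0.3), 0.06), (np.float64(0.4), 0.28), (np.float64(0.5), 0.29), (np.float64(0.6), 0.29), (np.float64(0.7), 0.01)]
```

Run:
```python
from h import *
for n in("top","scene"):
    P=cloud(dict(np.load(n+"0.npz")))
    for x in np.arange(.3,.62,.04):
        r=[]
        for z in(.06,.1,.15,.2):
            q=P[(abs(P[...,0]-x)<.02)&(P[...,1]>.28)&(P[...,1]<.6)&(P[...,2]>z)&(P[...,2]<.6)]
            r.append((z,round(float(q[:,1].min()),3) if len(q) else None,round(float(q[:,2].max()),2) if len(q) else None))
        print(n,round(x,2),r)
    q=P[(P[...,0]>.5)&(P[...,0]<.66)&(P[...,1]>.06)&(P[...,1]<.28)&(P[...,2]>.02)&(P[...,2]<.2)]
    for y in np.arange(.06,.28,.02):
        k=q[abs(q[:,1]-y)<.01]; print(round(y,2),[(z,k[k[:,2]>z][:,0].min().round(3)) for z in(.02,.05,.1,.14) if (k[:,2]>z).any()])
```

```text
top 0.3 [(0.06, 0.35, 0.24), (0.1, 0.35, 0.24), (0.15, 0.35, 0.24), (0.2, 0.356, 0.24)]
top 0.34 [(0.06, 0.374, 0.26), (0.1, 0.374, 0.26), (0.15, 0.374, 0.26), (0.2, 0.374, 0.26)]
top 0.38 [(0.06, 0.397, 0.29), (0.1, 0.397, 0.29), (0.15, 0.397, 0.29), (0.2, 0.397, 0.29)]
top 0.42 [(0.06, 0.419, 0.32), (0.1, 0.419, 0.32), (0.15, 0.419, 0.32), (0.2, 0.419, 0.32)]
top 0.46 [(0.06, 0.443, 0.34), (0.1, 0.443, 0.34), (0.15, 0.443, 0.34), (0.2, 0.443, 0.34)]
top 0.5 [(0.06, 0.465, 0.37), (0.1, 0.465, 0.37), (0.15, 0.465, 0.37), (0.2, 0.465, 0.37)]
top 0.54 [(0.06, 0.487, 0.37), (0.1, 0.487, 0.37), (0.15, 0.487, 0.37), (0.2, 0.487, 0.37)]
top 0.58 [(0.06, 0.539, 0.28), (0.1, 0.539, 0.28), (0.15, 0.539, 0.28), (0.2, 0.539, 0.28)]
0.06 [(0.02, np.float64(0.5)), (0.05, np.float64(0.5)), (0.1, np.float64(0.659))]
0.08 [(0.02, np.float64(0.502)), (0.05, np.float64(0.502)), (0.1, np.float64(0.657))]
0.1 [(0.02, np.float64(0.574)), (0.05, np.float64(0.608))]
0.12 [(0.02, np.float64(0.558)), (0.05, np.float64(0.589)), (0.1, np.float64(0.589)), (0.14, np.float64(0.591))]
0.14 [(0.02, np.float64(0.538
[... 1596 characters left out ...]
loat64(0.551)), (0.05, np.float64(0.584)), (0.1, np.float64(0.584)), (0.14, np.float64(0.588))]
0.14 [(0.02, np.float64(0.537)), (0.05, np.float64(0.56)), (0.1, np.float64(0.568)), (0.14, np.float64(0.569))]
0.16 [(0.02, np.float64(0.525)), (0.05, np.float64(0.558)), (0.1, np.float64(0.558)), (0.14, np.float64(0.56))]
0.18 [(0.02, np.float64(0.502)), (0.05, np.float64(0.568))]
0.2 [(0.02, np.float64(0.5)), (0.05, np.float64(0.563)), (0.1, np.float64(0.567)), (0.14, np.float64(0.585))]
0.22 [(0.02, np.float64(0.537)), (0.05, np.float64(0.581)), (0.1, np.float64(0.582)), (0.14, np.float64(0.586))]
0.24 [(0.02, np.float64(0.537))]
0.26 [(0.02, np.float64(0.535))]
0.28 [(0.02, np.float64(0.54))]
```

Request:
servo_tool([
  [0, 0, -0.04],
  [0, 0, -0.08],
  [0, 0, -0.1],
  [0, 0, -0.1],
  [0, 0, -0.1],
], spin=[0, 0, 0, 0, 0], grip=[0, 0, 0, 0, 0])

```text
time_s: 1.22
tcp_pos: [0.2593, 0.569, 0.3494]
ee_rot: [[0.91, -0.415, 0.0], [-0.415, -0.91, 0.004], [-0.001, -0.004, -1.0]]
wrist_force: [0.0, 0.7, -1.4]
gripper_width: 0.997
gripper_force: 0.0
```

Request:
servo_tool([
  [0.027, 0.028, -0.01],
  [0.054, 0.056, -0.02],
  [0.081, 0.084, -0.03],
  [0.108, 0.112, -0.04],
  [0.135, 0.139, -0.04],
], spin=[0, 0, 0, 0, 0], grip=[0, 0, 0, 0, 0])

```text
time_s: 1.63
tcp_pos: [0.3248, 0.3845, 0.3882]
ee_rot: [[0.91, -0.414, 0.001], [-0.414, -0.91, 0.001], [0.001, -0.001, -1.0]]
wrist_force: [-0.6, 1.3, 0.9]
gripper_width: 1.002
gripper_force: 0.0
```

Request:
servo_tool([
  [0.028, 0.029, 0],
  [0.056, 0.058, 0],
  [0.084, 0.086, 0],
  [0.112, 0.115, 0],
  [0.138, 0.142, 0],
], spin=[0, 0, 0, 0, 0], grip=[0, 0, 0, 0, 0])

```text
time_s: 2.05
tcp_pos: [0.3907, 0.1973, 0.3864]
ee_rot: [[0.91, -0.415, -0.002], [-0.415, -0.91, -0.001], [-0.001, 0.002, -1.0]]
wrist_force: [0.4, -0.3, -0.7]
gripper_width: 1.004
gripper_force: 0.0
```

Request:
servo_tool([
  [0.028, 0.029, 0],
  [0.056, 0.058, 0],
  [0.084, 0.086, 0],
  [0.112, 0.115, 0],
  [0.138, 0.142, 0],
], spin=[0, 0, 0, 0, 0], grip=[0, 0, 0, 0, 0])

```text
time_s: 2.47
tcp_pos: [0.4573, 0.0111, 0.3863]
ee_rot: [[0.91, -0.415, -0.002], [-0.415, -0.91, -0.0], [-0.002, 0.001, -1.0]]
wrist_force: [0.6, 1.0, -0.6]
gripper_width: 0.998
gripper_force: 0.0
```

Request:
servo_tool([
  [0.01, 0.01, 0.02],
  [0.02, 0.02, 0.04],
  [0.0285, 0.0295, 0.06],
  [0.0285, 0.0295, 0.08],
  [0.0285, 0.0295, 0.09],
], spin=[7, 14, 21, 28, 35], grip=[0, 0, 0, 0, 0])

```text
time_s: 2.88
tcp_pos: [0.4695, -0.0264, 0.2933]
ee_rot: [[0.5, -0.866, -0.008], [-0.866, -0.5, -0.001], [-0.003, 0.007, -1.0]]
wrist_force: [0.5, 0.5, 0.0]
gripper_width: 1.001
gripper_force: 0.0
```

Request:
servo_tool([
  [0, 0, 0],
  [0, 0, 0],
  [0, 0, 0],
  [0, 0, 0],
  [0, 0, 0],
], spin=[6.3, 6.3, 6.3, 6.3, 6.3], grip=[0, 0, 0, 0.5, 0.5])

```text
time_s: 3.3
tcp_pos: [0.4715, -0.0253, 0.2977]
ee_rot: [[0.411, -0.911, 0.0], [-0.911, -0.411, 0.0], [-0.0, -0.0, -1.0]]
wrist_force: [-0.1, -0.6, -0.2]
gripper_width: 0.922
gripper_force: 0.0
```

Run:
```python
from h import *
s=sense();c=capture("wrist");cv2.imwrite("pics/w0.png",c["pixels"])
np.savez("w0.npz",T=s["tcp_pos"],Rt=s["ee_rot"],**c)
print(s["tcp_pos"],s["ee_rot"],s["wrist_force"],s["gripper_width"],s["joints"]);print(c["hand_eye"],c["fx"],c["cx"],c["cy"])
```

```text
[ 0.47147074 -0.02525575  0.29770468] [[ 4.11386769e-01 -9.11460781e-01  4.13726197e-04]
 [-9.11460875e-01 -4.11386719e-01  2.04173512e-04]
 [-1.58946857e-05 -4.61089523e-04 -9.99999894e-01]] [-0.11086845 -0.56789048 -0.19234478] 0.9218728131287257 [ 1.67136496e+01  4.85547558e+00 -1.51488320e+01 -4.66929273e-03
 -6.99696249e+01  7.57992780e+00]
[[-1.40520158e-04 -9.68957035e-01 -2.47229134e-01  6.68883775e-02]
 [ 9.99999989e-01 -1.47050808e-04  7.95115857e-06 -3.14734385e-05]
 [-4.40595749e-05 -2.47229130e-01  9.68957045e-01 -1.36074216e-01]
 [ 0.00000000e+00  0.00000000e+00  0.00000000e+00  1.00000000e+00]] 309.70691628693146 318.40286695386095 199.2895483572387
```

View pics/w0.png

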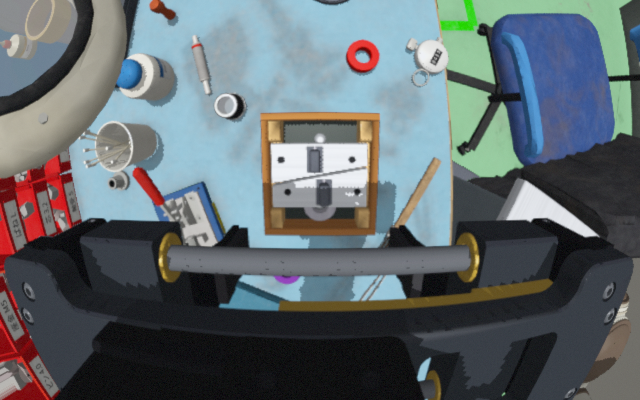

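The wrist view shows the case at (320,173), with the taper tabs at (315,158) and (323,190) and the large collar's rim at (320,208). Next I'll measure with the wrist depth.

```bash
cat >> h.py <<'E'
def wcloud(c,T,Rt):
    d=c["depth"];v,u=np.indices(d.shape);x=u-c["cx"];y=v-c["cy"];r=np.hypot(x,y)+1e-9;th=r/c["fx"]
    t=np.tan(np.minimum(th,1.5));p=np.stack([x/r*t*d,y/r*t*d,d],-1)
    H=c["hand_eye"];p=p@H[:3,:3].T+H[:3,3];return p@np.array(Rt).T+np.array(T)
E
python3 - <<'E'
from m import *
c=dict(np.load("w0.npz"));P=wcloud(c,c["T"],c["Rt"]);P[c["depth"]<=0]=9
print("case",rect(P,(.471,-.026),.12,.045,.06))
a=np.radians(24.3);ex=np.array([np.cos(a),np.sin(a)]);ey=np.array([-ex[1],ex[0]]);C=np.array([.471,-.026])
for s in(-1,1):
    t=C+s*(-.006*ex+.02*ey);print("tab",t,rect(P,t,.022,.07,.09))
print("stand",rect(P,(.571,-.29),.03,.024,.038),rect(P,(.571,-.29),.055,.003,.015))
print("collar",rect(P,C+.055*ey,.025,.026,.036))
E
```

```text
case (9822, 470.2, -25.8, 149.4, 160.5, 23.9, array([472.3, -28.3], dtype=float32), 0.0521)
tab [ 0.48469871 -0.04175898] (240, 485.1, -42.7, 11.7, 26.0, 24.24, array([485.1, -42.9], dtype=float32), 0.0785)
tab [ 0.45730129 -0.01024102] (237, 457.4, -10.1, 12.0, 25.6, 24.32, array([457.9, -10.8], dtype=float32), 0.0784)
stand (0,) (77, 555.4, -254.0, 39.4, 5.5, 25.64, array([ 555. , -253.9], dtype=float32), 0.007)
collar (341, 446.2, 27.4, 42.1, 24.4, 24.13, array([446.5,  26.9], dtype=float32), 0.031)
```

Request:
servo_tool([
  [-0.01, 0.003, 0.03],
  [-0.0195, 0.0067, 0.06],
  [-0.0195, 0.0067, 0.1],
  [-0.0195, 0.0067, 0.14],
  [-0.0195, 0.0067, 0.175],
], spin=[0, 0, 0, 0, 0], grip=[0.5, 0.5, 0.5, 0.5, 0.5])

```text
time_s: 3.77
tcp_pos: [0.4569, -0.0101, 0.1213]
ee_rot: [[0.411, -0.912, 0.001], [-0.912, -0.411, 0.001], [-0.0, -0.001, -1.0]]
wrist_force: [0.5, 0.4, -0.2]
gripper_width: 0.54
gripper_force: 0.0
```

Request:
servo_tool([
  [0, 0, 0.015],
  [0, 0, 0.03],
  [0, 0, 0.039],
  [0, 0, 0.039],
  [0, 0, 0.039],
], spin=[0, 0, 0, 0, 0], grip=[0.5, 0.5, 0.5, 0.5, 0.5])

```text
time_s: 4.18
tcp_pos: [0.4577, -0.0102, 0.0838]
ee_rot: [[0.41, -0.912, 0.0], [-0.912, -0.41, -0.0], [0.0, -0.0, -1.0]]
wrist_force: [-0.2, 0.3, 0.9]
gripper_width: 0.5
gripper_force: 0.0
```

Request:
servo_tool([
  [0, 0, 0],
  [0, 0, 0],
  [0, 0, 0],
  [0, 0, 0],
  [0, 0, 0],
], spin=[0, 0, 0, 0, 0], grip=[1, 1, 1, 1, 1])

```text
time_s: 4.6
tcp_pos: [0.4576, -0.0103, 0.084]
ee_rot: [[0.41, -0.912, 0.001], [-0.912, -0.41, 0.0], [0.0, -0.001, -1.0]]
wrist_force: [-0.1, 0.8, -0.5]
gripper_width: 0.208
gripper_force: 0.0
```

Request:
servo_tool([
  [0, 0, 0],
  [0, 0, 0],
  [0, 0, -0.002],
  [0, 0, -0.006],
  [0, 0, -0.01],
], spin=[0, 0, 0, 0, 0], grip=[1, 1, 1, 1, 1])

```text
time_s: 5.02
tcp_pos: [0.4568, -0.0105, 0.0934]
ee_rot: [[0.41, -0.912, -0.001], [-0.912, -0.41, -0.0], [-0.0, 0.001, -1.0]]
wrist_force: [0.2, 0.3, -2.1]
gripper_width: 0.137
gripper_force: 30.0
```

Request:
servo_tool([
  [0, 0, -0.02],
  [0, 0, -0.045],
  [0, 0, -0.075],
  [0, 0, -0.107],
  [0, 0, -0.107],
], spin=[0, 0, 0, 0, 0], grip=[1, 1, 1, 1, 1])

```text
time_s: 5.43
tcp_pos: [0.4611, -0.0098, 0.2071]
ee_rot: [[0.411, -0.911, 0.013], [-0.912, -0.411, 0.002], [0.004, -0.013, -1.0]]
wrist_force: [2.1, 0.8, -2.0]
gripper_width: 0.136
gripper_force: 30.0
```

Request:
servo_tool([
  [-0.02, -0.0085, 0],
  [-0.052, -0.022, 0],
  [-0.085, -0.036, 0],
  [-0.119, -0.0505, 0],
  [-0.153, -0.065, 0],
], spin=[0, 0, 0, 0, 0], grip=[1, 1, 1, 1, 1])

```text
time_s: 5.85
tcp_pos: [0.4532, 0.1571, 0.2004]
ee_rot: [[0.409, -0.913, -0.0], [-0.913, -0.409, 0.0], [-0.0, 0.0, -1.0]]
wrist_force: [-0.3, 0.3, -2.3]
gripper_width: 0.134
gripper_force: 30.0
```

Request:
servo_tool([
  [-0.034, -0.0145, 0],
  [-0.068, -0.029, 0],
  [-0.102, -0.0435, 0],
  [-0.133, -0.0565, 0],
  [-0.153, -0.065, 0],
], spin=[0, 0, 0, 0, 0], grip=[1, 1, 1, 1, 1])

```text
time_s: 6.27
tcp_pos: [0.45, 0.325, 0.2]
ee_rot: [[0.412, -0.911, -0.0], [-0.911, -0.412, 0.0], [-0.0, -0.0, -1.0]]
wrist_force: [0.3, -0.8, -2.3]
gripper_width: 0.133
gripper_force: 30.0
```

Request:
servo_tool([
  [0, 0, 0],
  [0, 0, 0],
  [0, 0, 0],
  [0, 0, 0],
  [0, 0, 0],
], spin=[5, 10, 16, 21, 24.3], grip=[1, 1, 1, 1, 1])

```text
time_s: 6.68
tcp_pos: [0.45, 0.3218, 0.1998]
ee_rot: [[-0.006, -1.0, -0.001], [-1.0, 0.006, -0.001], [0.001, 0.001, -1.0]]
wrist_force: [0.2, -0.5, -2.4]
gripper_width: 0.138
gripper_force: 30.0
```

Request:
servo_tool([
  [0, 0, 0.02],
  [0, 0, 0.05],
  [0, 0, 0.085],
  [0, 0, 0.11],
  [0, 0, 0.125],
], spin=[0, 0, 0, 0, 0], grip=[1, 1, 1, 1, 1])

```text
time_s: 7.1
tcp_pos: [0.4487, 0.3201, 0.0719]
ee_rot: [[-0.003, -1.0, -0.005], [-1.0, 0.003, -0.004], [0.004, 0.005, -1.0]]
wrist_force: [0.7, -1.1, -3.2]
gripper_width: 0.133
gripper_force: 30.0
```

Run:
```python
from m import *
s=sense();print(s["tcp_pos"],s["wrist_force"],s["gripper_width"],s["joints"])
c=capture("top");cv2.imwrite("pics/top1.png",c["pixels"][100:300,120:420].repeat(2,0).repeat(2,1))
```

```text
[0.44874902 0.32014899 0.0719198 ] [ 0.7335383  -1.08562097 -3.19243103] 0.13298245225668295 [ 52.32788957  26.0897561  -22.10508981  -0.07943633 -42.16824049
 -52.44052999]
```

View pics/top1.png

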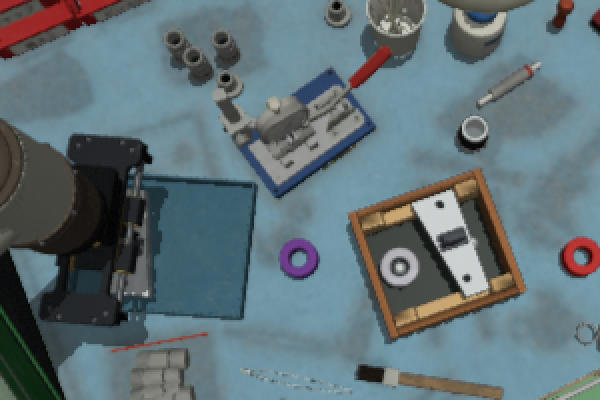

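Request:
servo_tool([
  [0, 0, 0.008],
  [0, 0, 0.015],
  [0, 0, 0.02],
  [0, 0, 0.022],
  [0, 0, 0.024],
], spin=[0, 0, 0, 0, 0], grip=[1, 1, 1, 1, 1])

```text
time_s: 7.57
tcp_pos: [0.4508, 0.3224, 0.052]
ee_rot: [[-0.002, -1.0, 0.001], [-1.0, 0.002, 0.001], [-0.001, -0.001, -1.0]]
wrist_force: [0.6, -0.6, -2.0]
gripper_width: 0.134
gripper_force: 30.0
```

Request:
servo_tool([
  [0, 0, 0],
  [0, 0, 0],
  [0, 0, 0],
  [0, 0, 0],
  [0, 0, 0],
], spin=[0, 0, 0, 0, 0], grip=[1, 1, 1, 1, 1])

```text
time_s: 7.98
tcp_pos: [0.4506, 0.3222, 0.0519]
ee_rot: [[-0.002, -1.0, 0.0], [-1.0, 0.002, 0.0], [-0.0, -0.0, -1.0]]
wrist_force: [-0.5, -0.3, -2.5]
gripper_width: 0.138
gripper_force: 30.0
```

Request:
servo_tool([
  [0, 0, 0.0005],
  [0, 0, 0.001],
  [0, 0, 0.001],
  [0, 0, 0.001],
  [0, 0, 0.001],
], spin=[0, 0, 0, 0, 0], grip=[1, 1, 1, 0.5, 0.5])

```text
time_s: 8.4
tcp_pos: [0.4509, 0.3224, 0.051]
ee_rot: [[-0.002, -1.0, 0.001], [-1.0, 0.002, 0.001], [-0.001, -0.001, -1.0]]
wrist_force: [-0.4, 1.1, 0.5]
gripper_width: 0.217
gripper_force: 0.0
```

Request:
servo_tool([
  [0, 0, 0],
  [0, 0, 0],
  [0, 0, 0],
  [0, 0, 0],
  [0, 0, -0.01],
], spin=[0, 0, 0, 0, 0], grip=[0.5, 0.5, 0.5, 0.5, 0.5])

```text
time_s: 8.82
tcp_pos: [0.4496, 0.321, 0.0592]
ee_rot: [[-0.002, -1.0, -0.003], [-1.0, 0.002, -0.003], [0.003, 0.003, -1.0]]
wrist_force: [-1.3, 1.0, 0.7]
gripper_width: 0.486
gripper_force: 0.0
```

Request:
servo_tool([
  [0, 0, -0.02],
  [0, 0, -0.05],
  [0, 0, -0.085],
  [0, 0, -0.12],
  [0, 0, -0.14],
], spin=[0, 0, 0, 0, 0], grip=[0.5, 0.5, 0.5, 0.5, 0.5])

```text
time_s: 9.23
tcp_pos: [0.4517, 0.323, 0.2058]
ee_rot: [[-0.001, -1.0, 0.005], [-1.0, 0.001, 0.005], [-0.005, -0.005, -1.0]]
wrist_force: [0.4, 1.1, 0.2]
gripper_width: 0.505
gripper_force: 0.0
```

Request:
servo_tool([
  [0, 0, 0],
  [0, 0, 0],
  [0, 0, 0],
  [0, 0, 0],
  [0, 0, 0],
], spin=[-5, -11, -17, -22, -24.3], grip=[0.5, 0.5, 0.5, 0.5, 0.5])

```text
time_s: 9.65
tcp_pos: [0.4505, 0.3219, 0.2016]
ee_rot: [[0.413, -0.911, 0.001], [-0.911, -0.413, 0.001], [-0.0, -0.001, -1.0]]
wrist_force: [0.2, 0.6, 0.5]
gripper_width: 0.501
gripper_force: 0.0
```

Request:
servo_tool([
  [0.03, 0.0102, 0],
  [0.066, 0.0224, 0],
  [0.102, 0.0347, 0],
  [0.138, 0.0469, 0],
  [0.1735, 0.059, 0],
], spin=[0, 0, 0, 0, 0], grip=[0.5, 0.5, 0.5, 0.5, 0.5])

```text
time_s: 10.07
tcp_pos: [0.4675, 0.138, 0.2015]
ee_rot: [[0.411, -0.912, 0.001], [-0.912, -0.411, 0.0], [-0.0, -0.001, -1.0]]
wrist_force: [1.0, 0.2, 0.3]
gripper_width: 0.499
gripper_force: 0.0
```

Request:
servo_tool([
  [0.037, 0.0126, 0],
  [0.074, 0.0252, 0],
  [0.111, 0.0377, 0],
  [0.148, 0.0503, 0],
  [0.1735, 0.059, 0],
], spin=[0, 0, 0, 0, 0], grip=[0.5, 0.5, 0.5, 0.5, 0.5])

```text
time_s: 10.48
tcp_pos: [0.4847, -0.0455, 0.2016]
ee_rot: [[0.408, -0.913, 0.001], [-0.913, -0.408, -0.0], [0.0, -0.001, -1.0]]
wrist_force: [0.9, 0.2, -0.2]
gripper_width: 0.503
gripper_force: 0.0
```

Request:
servo_tool([
  [0, 0, 0.02],
  [0, 0, 0.045],
  [0, 0, 0.07],
  [0, 0, 0.09],
  [0, 0, 0.1],
], spin=[0, 0, 0, 0, 0], grip=[0.5, 0.5, 0.5, 0.5, 0.5])

```text
time_s: 10.9
tcp_pos: [0.4836, -0.0433, 0.0989]
ee_rot: [[0.409, -0.913, -0.003], [-0.913, -0.409, -0.0], [-0.001, 0.003, -1.0]]
wrist_force: [0.3, 0.0, -0.5]
gripper_width: 0.505
gripper_force: 0.0
```

Request:
servo_tool([
  [0, 0, 0.01],
  [0, 0, 0.017],
  [0, 0, 0.017],
  [0, 0, 0.017],
  [0, 0, 0.017],
], spin=[0, 0, 0, 0, 0], grip=[0.5, 0.5, 0.5, 0.5, 0.5])

```text
time_s: 11.32
tcp_pos: [0.4857, -0.0427, 0.0844]
ee_rot: [[0.41, -0.912, 0.002], [-0.912, -0.41, 0.0], [0.0, -0.002, -1.0]]
wrist_force: [-0.2, -0.6, 0.2]
gripper_width: 0.499
gripper_force: 0.0
```

Request:
servo_tool([
  [0, 0, 0],
  [0, 0, 0],
  [0, 0, 0],
  [0, 0, 0],
  [0, 0, 0],
], spin=[0, 0, 0, 0, 0], grip=[1, 1, 1, 1, 1])

```text
time_s: 11.73
tcp_pos: [0.4851, -0.0428, 0.0837]
ee_rot: [[0.41, -0.912, 0.0], [-0.912, -0.41, 0.0], [0.0, -0.0, -1.0]]
wrist_force: [0.2, -0.0, -0.0]
gripper_width: 0.207
gripper_force: 0.0
```

Request:
servo_tool([
  [0, 0, 0],
  [0, 0, 0],
  [0, 0, -0.002],
  [0, 0, -0.006],
  [0, 0, -0.01],
], spin=[0, 0, 0, 0, 0], grip=[1, 1, 1, 1, 1])

```text
time_s: 12.15
tcp_pos: [0.4844, -0.0429, 0.0932]
ee_rot: [[0.409, -0.912, -0.002], [-0.912, -0.409, -0.0], [-0.001, 0.002, -1.0]]
wrist_force: [0.0, 0.2, -4.1]
gripper_width: 0.136
gripper_force: 30.0
```

Request:
servo_tool([
  [0, 0, -0.02],
  [0, 0, -0.045],
  [0, 0, -0.075],
  [0, 0, -0.107],
  [0, 0, -0.107],
], spin=[0, 0, 0, 0, 0], grip=[1, 1, 1, 1, 1])

```text
time_s: 12.57
tcp_pos: [0.4889, -0.0426, 0.2073]
ee_rot: [[0.411, -0.911, 0.014], [-0.912, -0.411, 0.001], [0.005, -0.013, -1.0]]
wrist_force: [0.8, 1.0, -3.6]
gripper_width: 0.133
gripper_force: 30.0
```

Request:
servo_tool([
  [-0.02, -0.0072, 0],
  [-0.052, -0.0188, 0],
  [-0.084, -0.0303, 0],
  [-0.116, -0.0419, 0],
  [-0.1404, -0.0507, 0],
], spin=[0, 0, 0, 0, 0], grip=[1, 1, 1, 1, 1])

```text
time_s: 12.98
tcp_pos: [0.4729, 0.1078, 0.2001]
ee_rot: [[0.41, -0.912, -0.001], [-0.912, -0.41, 0.0], [-0.001, 0.001, -1.0]]
wrist_force: [0.4, -0.5, -3.4]
gripper_width: 0.138
gripper_force: 30.0
```

Request:
servo_tool([
  [-0.034, -0.0123, 0],
  [-0.068, -0.0246, 0],
  [-0.1, -0.0361, 0],
  [-0.125, -0.0451, 0],
  [-0.1404, -0.0507, 0],
], spin=[0, 0, 0, 0, 0], grip=[1, 1, 1, 1, 1])

```text
time_s: 13.4
tcp_pos: [0.4618, 0.2573, 0.1998]
ee_rot: [[0.412, -0.911, -0.001], [-0.911, -0.412, 0.0], [-0.0, 0.001, -1.0]]
wrist_force: [0.8, 0.2, -4.0]
gripper_width: 0.135
gripper_force: 30.0
```

Request:
servo_tool([
  [0, 0, 0],
  [0, 0, 0],
  [0, 0, 0],
  [0, 0, 0],
  [0, 0, 0],
], spin=[5, 10, 16, 21, 24.3], grip=[1, 1, 1, 1, 1])

```text
time_s: 13.82
tcp_pos: [0.462, 0.2542, 0.1998]
ee_rot: [[-0.006, -1.0, -0.002], [-1.0, 0.007, -0.001], [0.001, 0.002, -1.0]]
wrist_force: [-0.5, -0.5, -3.9]
gripper_width: 0.133
gripper_force: 30.0
```

Request:
servo_tool([
  [0, 0, 0.02],
  [0, 0, 0.05],
  [0, 0, 0.085],
  [0, 0, 0.115],
  [0, 0, 0.135],
], spin=[0, 0, 0, 0, 0], grip=[1, 1, 1, 1, 1])

```text
time_s: 14.23
tcp_pos: [0.4608, 0.2529, 0.0623]
ee_rot: [[-0.003, -1.0, -0.004], [-1.0, 0.003, -0.004], [0.004, 0.004, -1.0]]
wrist_force: [0.3, 0.6, -4.0]
gripper_width: 0.141
gripper_force: 30.0
```

Request:
servo_tool([
  [0, 0, 0.006],
  [0, 0, 0.01],
  [0, 0, 0.013],
  [0, 0, 0.014],
  [0, 0, 0.014],
], spin=[0, 0, 0, 0, 0], grip=[1, 1, 1, 1, 1])

```text
time_s: 14.65
tcp_pos: [0.4631, 0.2554, 0.0526]
ee_rot: [[-0.002, -1.0, 0.002], [-1.0, 0.002, 0.002], [-0.002, -0.002, -1.0]]
wrist_force: [-0.3, -1.4, -3.4]
gripper_width: 0.132
gripper_force: 30.0
```

Request:
servo_tool([
  [0, 0, 0.0005],
  [0, 0, 0.001],
  [0, 0, 0.001],
  [0, 0, 0.001],
  [0, 0, 0.001],
], spin=[0, 0, 0, 0, 0], grip=[1, 1, 1, 0.5, 0.5])

```text
time_s: 15.07
tcp_pos: [0.4631, 0.2554, 0.0514]
ee_rot: [[-0.001, -1.0, 0.002], [-1.0, 0.001, 0.001], [-0.001, -0.002, -1.0]]
wrist_force: [-0.2, -0.1, -0.1]
gripper_width: 0.215
gripper_force: 0.0
```

Request:
servo_tool([
  [0, 0, 0],
  [0, 0, 0],
  [0, 0, 0],
  [0, 0, 0],
  [0, 0, -0.01],
], spin=[0, 0, 0, 0, 0], grip=[0.5, 0.5, 0.5, 0.5, 0.5])

```text
time_s: 15.48
tcp_pos: [0.4615, 0.254, 0.0593]
ee_rot: [[-0.002, -1.0, -0.003], [-1.0, 0.002, -0.003], [0.003, 0.003, -1.0]]
wrist_force: [0.2, 0.3, 0.4]
gripper_width: 0.48
gripper_force: 0.0
```

Request:
servo_tool([
  [0, 0, -0.02],
  [0, 0, -0.05],
  [0, 0, -0.085],
  [0, 0, -0.12],
  [0, 0, -0.14],
], spin=[0, 0, 0, 0, 0], grip=[0.5, 0.5, 0.5, 0.5, 0.5])

```text
time_s: 15.9
tcp_pos: [0.4638, 0.2556, 0.2057]
ee_rot: [[-0.001, -1.0, 0.006], [-1.0, 0.001, 0.004], [-0.004, -0.006, -1.0]]
wrist_force: [0.5, 0.2, 0.8]
gripper_width: 0.497
gripper_force: 0.0
```

Request:
servo_tool([
  [0, 0, 0],
  [0, 0, 0],
  [0, 0, 0],
  [0, 0, 0],
  [0, 0, 0],
], spin=[-5, -11, -17, -22, -24.3], grip=[0.25, 0.25, 0.25, 0.25, 0.25])

```text
time_s: 16.32
tcp_pos: [0.4625, 0.2547, 0.2015]
ee_rot: [[0.413, -0.911, 0.001], [-0.911, -0.413, 0.001], [-0.0, -0.001, -1.0]]
wrist_force: [0.6, -0.2, 0.2]
gripper_width: 0.728
gripper_force: 0.0
```

Request:
servo_tool([
  [0.03, 0.0069, 0],
  [0.068, 0.0157, 0],
  [0.106, 0.0245, 0],
  [0.144, 0.0333, 0],
  [0.1803, 0.0416, 0],
], spin=[0, 0, 0, 0, 0], grip=[0.25, 0.25, 0.25, 0.25, 0.25])

```text
time_s: 16.73
tcp_pos: [0.4983, 0.0716, 0.2015]
ee_rot: [[0.41, -0.912, 0.001], [-0.912, -0.41, 0.0], [0.0, -0.001, -1.0]]
wrist_force: [0.4, 1.2, -0.5]
gripper_width: 0.744
gripper_force: 0.0
```

Request:
servo_tool([
  [0.036, 0.0083, 0],
  [0.072, 0.0166, 0],
  [0.108, 0.0249, 0],
  [0.144, 0.0332, 0],
  [0.1803, 0.0416, 0],
], spin=[0, 0, 0, 0, 0], grip=[0.25, 0.25, 0.25, 0.25, 0.25])

```text
time_s: 17.15
tcp_pos: [0.5343, -0.11, 0.2016]
ee_rot: [[0.41, -0.912, 0.001], [-0.912, -0.41, -0.0], [0.0, -0.001, -1.0]]
wrist_force: [1.0, 0.2, -0.1]
gripper_width: 0.742
gripper_force: 0.0
```

Request:
servo_tool([
  [0.038, 0.0088, 0],
  [0.076, 0.0175, 0],
  [0.114, 0.0263, 0],
  [0.15, 0.0346, 0],
  [0.1803, 0.0416, 0],
], spin=[0, 0, 0, 0, 0], grip=[0.25, 0.25, 0.25, 0.25, 0.25])

```text
time_s: 17.57
tcp_pos: [0.5702, -0.2923, 0.2013]
ee_rot: [[0.409, -0.913, 0.0], [-0.913, -0.409, -0.0], [0.001, -0.0, -1.0]]
wrist_force: [0.8, -0.4, -0.2]
gripper_width: 0.751
gripper_force: 0.0
```

Request:
servo_tool([
  [0, 0, 0],
  [0, 0, 0],
  [0, 0, 0],
  [0, 0, 0],
  [0, 0, 0],
], spin=[0, 0, 0, 0, 0], grip=[0.25, 0.25, 0.25, 0.25, 0.25])

```text
time_s: 17.98
tcp_pos: [0.5703, -0.2885, 0.2011]
ee_rot: [[0.411, -0.912, 0.0], [-0.912, -0.411, -0.0], [0.0, -0.0, -1.0]]
wrist_force: [0.3, 0.1, 0.2]
gripper_width: 0.748
gripper_force: 0.0
```

Run:
```python
from m import *
s=sense();c=capture("wrist");P=wcloud(c,s["tcp_pos"],s["ee_rot"]);P[c["depth"]<=0]=9
print(s["tcp_pos"],np.degrees(np.arctan2(*s["ee_rot"][1::-1,0])))
print("post",rect(P,(.571,-.29),.012,.044,.056),"collar",rect(P,(.571,-.29),.03,.026,.037),"base",rect(P,(.571,-.29),.055,.005,.015))
cv2.imwrite("pics/w1.png",c["pixels"])
c=capture("top");Q=cloud(c)
print("tabs in tray",[rect(Q,t,.03,.036,.055) for t in((.4505,.322),(.4625,.255))])
print("collar in case",rect(Q,(.453,.014),.035,.027,.037),"peg -44",rect(Q,(.489,-.066),.02,.02,.03))
cv2.imwrite("pics/top2.png",c["pixels"][100:300,120:520].repeat(2,0).repeat(2,1))
```

```text
[ 0.5703274  -0.28846476  0.20113697] -65.71684859314172
post (100, 572.0, -291.0, 9.7, 11.1, 24.06, array([ 572.4, -291.7], dtype=float32), 0.0474) collar (569, 572.1, -291.2, 32.6, 33.5, 23.75, array([ 572.2, -291.6], dtype=float32), 0.0307) base (3885, 572.0, -291.2, 85.4, 84.8, 25.44, array([ 573. , -293.1], dtype=float32), 0.0089)
tabs in tray [(68, 451.0, 322.4, 25.7, 12.3, 89.44, array([450.6, 321.6], dtype=float32), 0.0452), (67, 463.2, 255.7, 12.2, 25.2, 0.26, array([462.8, 255.2], dtype=float32), 0.0453)]
collar in case (227, 452.3, 15.5, 41.5, 41.1, 5.61, array([452.5,  15.3], dtype=float32), 0.0314) peg -44 (31, 488.5, -64.5, 14.1, 13.1, 19.74, array([488.6, -64.7], dtype=float32), 0.0235)
```

View pics/top2.png

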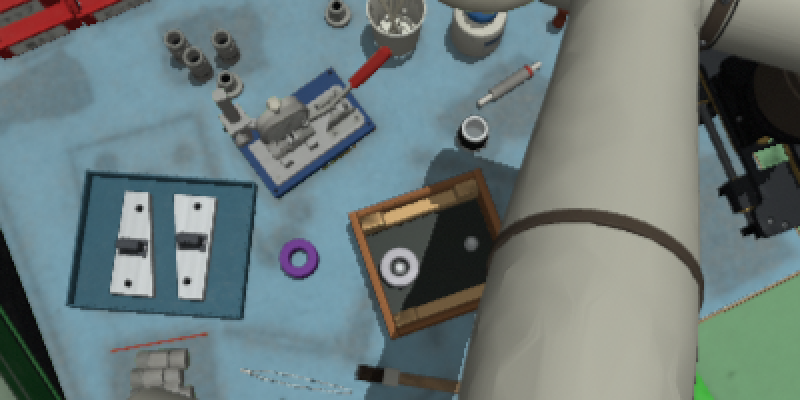

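Request:
servo_tool([
  [0.003, -0.0005, 0.02],
  [0.003, -0.0005, 0.05],
  [0.003, -0.0005, 0.085],
  [0.003, -0.0005, 0.115],
  [0.003, -0.0005, 0.13],
], spin=[0, 0, 0, 0, 0], grip=[0.25, 0.25, 0.25, 0.25, 0.25])

```text
time_s: 18.5
tcp_pos: [0.5697, -0.2907, 0.0666]
ee_rot: [[0.41, -0.912, -0.006], [-0.912, -0.41, 0.002], [-0.005, 0.005, -1.0]]
wrist_force: [-1.4, -0.2, -0.5]
gripper_width: 0.748
gripper_force: 0.0
```

Request:
servo_tool([
  [0, 0, 0.01],
  [0, 0, 0.02],
  [0, 0, 0.028],
  [0, 0, 0.032],
  [0, 0, 0.032],
], spin=[0, 0, 0, 0, 0], grip=[0.25, 0.25, 0.25, 0.25, 0.25])

```text
time_s: 18.92
tcp_pos: [0.572, -0.2921, 0.0383]
ee_rot: [[0.41, -0.912, -0.0], [-0.912, -0.41, 0.0], [-0.0, 0.0, -1.0]]
wrist_force: [-0.2, -0.1, 1.0]
gripper_width: 0.754
gripper_force: 0.0
```

Request:
servo_tool([
  [0, 0, 0],
  [0, 0, 0],
  [0, 0, 0],
  [0, 0, 0],
  [0, 0, 0],
], spin=[0, 0, 0, 0, 0], grip=[0.35, 0.6, 0.6, 0.6, 1])

```text
time_s: 19.33
tcp_pos: [0.5722, -0.2923, 0.0391]
ee_rot: [[0.41, -0.912, 0.001], [-0.912, -0.41, -0.0], [0.001, -0.001, -1.0]]
wrist_force: [-0.3, 0.0, 0.8]
gripper_width: 0.456
gripper_force: 0.0
```

Request:
servo_tool([
  [0, 0, 0],
  [0, 0, 0],
  [0, 0, 0],
  [0, 0, 0],
  [0, 0, 0],
], spin=[0, 0, 0, 0, 0], grip=[1, 1, 1, 1, 1])

```text
time_s: 19.75
tcp_pos: [0.5721, -0.2923, 0.0388]
ee_rot: [[0.41, -0.912, 0.0], [-0.912, -0.41, -0.0], [0.0, -0.0, -1.0]]
wrist_force: [-0.1, -0.5, 2.3]
gripper_width: 0.376
gripper_force: 30.0
```

Request:
servo_tool([
  [0, 0, -0.01],
  [0, 0, -0.04],
  [0, 0, -0.08],
  [0, 0, -0.12],
  [0, 0, -0.14],
], spin=[0, 0, 0, 0, 0], grip=[1, 1, 1, 1, 1])

```text
time_s: 20.17
tcp_pos: [0.5738, -0.2931, 0.1846]
ee_rot: [[0.411, -0.912, 0.008], [-0.912, -0.411, -0.003], [0.006, -0.005, -1.0]]
wrist_force: [1.0, -0.9, -0.5]
gripper_width: 0.383
gripper_force: 30.0
```

Request:
servo_tool([
  [-0.02, -0.0014, 0],
  [-0.05, -0.0034, 0],
  [-0.085, -0.0058, 0],
  [-0.12, -0.0082, 0],
  [-0.15, -0.0102, 0],
], spin=[0, 0, 0, 0, 0], grip=[1, 1, 1, 1, 1])

```text
time_s: 20.58
tcp_pos: [0.5185, -0.1497, 0.1788]
ee_rot: [[0.409, -0.912, -0.0], [-0.912, -0.409, 0.0], [-0.001, 0.0, -1.0]]
wrist_force: [1.0, 0.2, -1.3]
gripper_width: 0.376
gripper_force: 30.0
```

Request:
servo_tool([
  [-0.03, -0.002, 0],
  [-0.06, -0.0041, 0],
  [-0.0892, -0.0061, 0],
  [-0.0892, -0.0061, 0],
  [-0.0892, -0.0061, 0],
], spin=[0, 0, 0, 0, 0], grip=[1, 1, 1, 1, 1])

```text
time_s: 21.0
tcp_pos: [0.4884, -0.0662, 0.1792]
ee_rot: [[0.412, -0.911, 0.001], [-0.911, -0.412, 0.0], [0.0, -0.001, -1.0]]
wrist_force: [-0.6, 0.1, -1.7]
gripper_width: 0.377
gripper_force: 30.0
```

Request:
servo_tool([
  [0, 0, 0.02],
  [0, 0, 0.05],
  [0, 0, 0.08],
  [0, 0, 0.105],
  [0, 0, 0.115],
], spin=[0, 0, 0, 0, 0], grip=[1, 1, 1, 1, 1])

```text
time_s: 21.42
tcp_pos: [0.4869, -0.0685, 0.0603]
ee_rot: [[0.408, -0.913, -0.006], [-0.913, -0.408, -0.001], [-0.002, 0.006, -1.0]]
wrist_force: [-0.1, -0.9, -0.7]
gripper_width: 0.379
gripper_force: 30.0
```

Request:
servo_tool([
  [0, 0, 0],
  [0, 0, 0],
  [0, 0, 0],
  [0, 0, 0],
  [0, 0, 0],
], spin=[0, 0, 0, 0, 0], grip=[1, 1, 1, 1, 1])

```text
time_s: 21.83
tcp_pos: [0.4897, -0.0674, 0.0647]
ee_rot: [[0.41, -0.912, 0.003], [-0.912, -0.41, 0.0], [0.001, -0.003, -1.0]]
wrist_force: [-0.2, -0.4, -1.1]
gripper_width: 0.377
gripper_force: 30.0
```

Run:
```python
from m import *
s=sense();c=capture("wrist");P=wcloud(c,s["tcp_pos"],s["ee_rot"]);P[c["depth"]<=0]=9
print(s["tcp_pos"],s["wrist_force"])
print("peg",rect(P,(.4888,-.0662),.022,.02,.0285),"collar",rect(P,(.489,-.067),.03,.045,.065))
print("case",rect(P,(.471,-.026),.12,.045,.054))
cv2.imwrite("pics/w2.png",c["pixels"][80:330,170:470].repeat(2,0).repeat(2,1))
```

```text
[ 0.48968008 -0.06735972  0.06472073] [-0.18137349 -0.44870093 -1.09133573]
peg (89, 486.5, -62.5, 11.2, 6.3, 25.03, array([487., -63.], dtype=float32), 0.0242) collar (2476, 492.3, -73.7, 47.2, 46.8, 56.53, array([493.6, -75.9], dtype=float32), 0.056)
case (7470, 496.7, -84.9, 149.4, 32.0, 24.49, array([500.1, -92.2], dtype=float32), 0.0506)
```

View pics/w2.png

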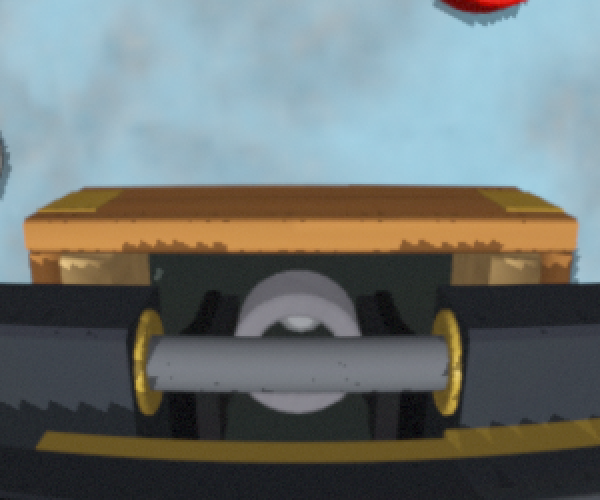

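The wrist crop shows the small collar (298,340) in the fingers. The peg tip shows through its bore (298,323), centred across the jaws. I'll lower it while watching the force.

Request:
servo_tool([
  [0, 0, 0.004],
  [0, 0, 0.008],
  [0, 0, 0.012],
  [0, 0, 0.015],
  [0, 0, 0.015],
], spin=[0, 0, 0, 0, 0], grip=[1, 1, 1, 1, 1])

```text
time_s: 22.3
tcp_pos: [0.4882, -0.0674, 0.0476]
ee_rot: [[0.41, -0.912, -0.002], [-0.912, -0.41, -0.0], [-0.001, 0.002, -1.0]]
wrist_force: [0.8, 0.1, -0.8]
gripper_width: 0.376
gripper_force: 30.0
```

Request:
servo_tool([
  [0, 0, 0.003],
  [0, 0, 0.006],
  [0, 0, 0.008],
  [0, 0, 0.009],
  [0, 0, 0.009],
], spin=[0, 0, 0, 0, 0], grip=[1, 1, 1, 1, 1])

```text
time_s: 22.72
tcp_pos: [0.4887, -0.0674, 0.0392]
ee_rot: [[0.41, -0.912, -0.001], [-0.912, -0.41, -0.0], [-0.0, 0.001, -1.0]]
wrist_force: [-0.6, 0.1, 0.3]
gripper_width: 0.381
gripper_force: 30.0
```

Request:
servo_tool([
  [0, 0, 0],
  [0, 0, 0],
  [0, 0, 0],
  [0, 0, 0],
  [0, 0, 0],
], spin=[0, 0, 0, 0, 0], grip=[0.5, 0.5, 0.5, 0.5, 0.5])

```text
time_s: 23.13
tcp_pos: [0.489, -0.0673, 0.0397]
ee_rot: [[0.41, -0.912, 0.0], [-0.912, -0.41, 0.0], [0.0, -0.0, -1.0]]
wrist_force: [0.4, 0.2, 0.5]
gripper_width: 0.501
gripper_force: 0.0
```

Request:
servo_tool([
  [0, 0, -0.005],
  [0, 0, -0.025],
  [0, 0, -0.06],
  [0, 0, -0.1],
  [0, 0, -0.12],
], spin=[0, 0, 0, 0, 0], grip=[0.5, 0.5, 0.5, 0.5, 0.25])

```text
time_s: 23.55
tcp_pos: [0.4908, -0.0673, 0.1643]
ee_rot: [[0.411, -0.912, 0.007], [-0.912, -0.411, -0.0], [0.003, -0.006, -1.0]]
wrist_force: [1.2, -0.6, 0.2]
gripper_width: 0.527
gripper_force: 0.0
```

Request:
servo_tool([
  [-0.025, 0, 0],
  [-0.055, 0, 0],
  [-0.08, -0.0005, 0],
  [-0.089, -0.0005, 0],
  [-0.089, -0.0005, 0],
], spin=[0, 0, 0, 0, 0], grip=[0.25, 0.25, 0.25, 0.25, 0.25])

```text
time_s: 23.97
tcp_pos: [0.4523, 0.0152, 0.1602]
ee_rot: [[0.412, -0.911, 0.001], [-0.911, -0.412, 0.0], [-0.0, -0.001, -1.0]]
wrist_force: [-0.7, -1.8, 0.1]
gripper_width: 0.745
gripper_force: 0.0
```

Run:
```python
from m import *
s=sense();c=capture("wrist");P=wcloud(c,s["tcp_pos"],s["ee_rot"]);P[c["depth"]<=0]=9
print(s["tcp_pos"],s["wrist_force"],s["gripper_width"])
print("large",rect(P,(.4525,.014),.03,.026,.037),"small",rect(P,(.4888,-.0662),.025,.026,.037),"smallpegtop",rect(P,(.4888,-.0662),.01,.02,.037))
```

```text
[0.45228854 0.01520944 0.16015067] [-0.72046236 -1.83831914  0.12144381] 0.7445523029678571
large (1588, 451.1, 16.7, 42.7, 48.9, 25.78, array([451.6,  15.6], dtype=float32), 0.0309) small (730, 488.4, -66.5, 33.1, 33.1, 24.39, array([488.5, -66.7], dtype=float32), 0.0307) smallpegtop (196, 487.9, -66.0, 13.9, 13.1, 37.57, array([488.1, -65.9], dtype=float32), 0.0236)
```

Request:
servo_tool([
  [0, 0, 0.01],
  [0, 0, 0.03],
  [0, 0, 0.055],
  [0, 0, 0.075],
  [0, 0, 0.085],
], spin=[0, 0, 0, 0, 0], grip=[0.35, 0.35, 0.35, 0.35, 0.35])

```text
time_s: 24.43
tcp_pos: [0.452, 0.0126, 0.0723]
ee_rot: [[0.408, -0.913, -0.004], [-0.913, -0.408, -0.001], [-0.0, 0.004, -1.0]]
wrist_force: [-0.3, 0.0, -0.4]
gripper_width: 0.654
gripper_force: 0.0
```

Request:
servo_tool([
  [0, 0, 0.008],
  [0, 0, 0.018],
  [0, 0, 0.028],
  [0, 0, 0.035],
  [0, 0, 0.035],
], spin=[0, 0, 0, 0, 0], grip=[0.35, 0.35, 0.35, 0.35, 0.35])

```text
time_s: 24.85
tcp_pos: [0.4525, 0.0134, 0.0385]
ee_rot: [[0.409, -0.913, -0.002], [-0.913, -0.409, -0.001], [-0.0, 0.002, -1.0]]
wrist_force: [0.3, -0.6, -0.9]
gripper_width: 0.646
gripper_force: 0.0
```

Request:
servo_tool([
  [0, 0, 0],
  [0, 0, 0],
  [0, 0, 0],
  [0, 0, 0],
  [0, 0, 0],
], spin=[0, 0, 0, 0, 0], grip=[0.5, 0.6, 1, 1, 1])

```text
time_s: 25.27
tcp_pos: [0.4532, 0.0141, 0.0401]
ee_rot: [[0.41, -0.912, 0.001], [-0.912, -0.41, 0.0], [0.0, -0.001, -1.0]]
wrist_force: [0.8, -1.4, 2.8]
gripper_width: 0.497
gripper_force: 30.0
```

Request:
servo_tool([
  [0, 0, 0],
  [0, 0, 0],
  [0, 0, -0.002],
  [0, 0, -0.006],
  [0, 0, -0.012],
], spin=[0, 0, 0, 0, 0], grip=[1, 1, 1, 1, 1])

```text
time_s: 25.68
tcp_pos: [0.4522, 0.0139, 0.0513]
ee_rot: [[0.41, -0.912, -0.002], [-0.912, -0.41, -0.0], [-0.0, 0.002, -1.0]]
wrist_force: [0.2, -0.2, -1.2]
gripper_width: 0.498
gripper_force: 30.0
```

Request:
servo_tool([
  [0, 0, -0.02],
  [0, 0, -0.05],
  [0, 0, -0.08],
  [0, 0, -0.107],
  [0, 0, -0.107],
], spin=[0, 0, 0, 0, 0], grip=[1, 1, 1, 1, 1])

```text
time_s: 26.1
tcp_pos: [0.4561, 0.015, 0.1642]
ee_rot: [[0.411, -0.911, 0.012], [-0.912, -0.411, 0.003], [0.002, -0.012, -1.0]]
wrist_force: [0.1, 0.8, -0.2]
gripper_width: 0.495
gripper_force: 30.0
```

Request:
servo_tool([
  [0.025, 0.0013, 0],
  [0.06, 0.003, 0],
  [0.095, 0.0048, 0],
  [0.13, 0.0066, 0],
  [0.1636, 0.0083, 0],
], spin=[0, 0, 0, 0, 0], grip=[1, 1, 1, 1, 1])

```text
time_s: 26.52
tcp_pos: [0.5122, -0.14, 0.1581]
ee_rot: [[0.41, -0.912, -0.001], [-0.912, -0.41, 0.0], [-0.001, 0.001, -1.0]]
wrist_force: [0.4, 0.9, -1.5]
gripper_width: 0.495
gripper_force: 30.0
```

Request:
servo_tool([
  [0.035, 0.0018, 0],
  [0.07, 0.0036, 0],
  [0.105, 0.0053, 0],
  [0.14, 0.0071, 0],
  [0.1636, 0.0083, 0],
], spin=[0, 0, 0, 0, 0], grip=[1, 1, 1, 1, 1])

```text
time_s: 26.93
tcp_pos: [0.572, -0.2938, 0.1575]
ee_rot: [[0.408, -0.913, -0.001], [-0.913, -0.408, 0.0], [-0.001, 0.001, -1.0]]
wrist_force: [1.3, -0.2, -1.1]
gripper_width: 0.495
gripper_force: 30.0
```

Request:
servo_tool([
  [0, 0, 0.015],
  [0, 0, 0.035],
  [0, 0, 0.055],
  [0, 0, 0.065],
  [0, 0, 0.065],
], spin=[0, 0, 0, 0, 0], grip=[1, 1, 1, 1, 1])

```text
time_s: 27.35
tcp_pos: [0.5695, -0.2904, 0.09]
ee_rot: [[0.409, -0.912, -0.007], [-0.912, -0.409, 0.002], [-0.005, 0.005, -1.0]]
wrist_force: [-0.7, 0.7, -2.7]
gripper_width: 0.491
gripper_force: 30.0
```

Request:
servo_tool([
  [0, 0, 0],
  [0, 0, 0],
  [0, 0, 0],
  [0, 0, 0],
  [0, 0, 0],
], spin=[0, 0, 0, 0, 0], grip=[1, 1, 1, 1, 1])

```text
time_s: 27.77
tcp_pos: [0.5722, -0.2912, 0.0946]
ee_rot: [[0.41, -0.912, 0.002], [-0.912, -0.41, -0.0], [0.001, -0.001, -1.0]]
wrist_force: [-0.3, -0.5, -2.6]
gripper_width: 0.491
gripper_force: 30.0
```

Run:
```python
from m import *
s=sense();c=capture("wrist");P=wcloud(c,s["tcp_pos"],s["ee_rot"]);P[c["depth"]<=0]=9
T=np.array(s["tcp_pos"]);print(T,s["wrist_force"])
L=(P-T)@np.array(s["ee_rot"]) # tool frame
m=(np.hypot(L[...,0],L[...,1])<.026)&(abs(L[...,2]-.008)<.005)
v,u=np.nonzero(m);q=L[m];print("collar top zt hist",np.median(q[:,2]),q.min(0),q.max(0),"px",u.min(),u.max(),v.min(),v.max())
i=abs(L[...,1])<.003; j=m&i; print("x range centre line",np.round(np.unique((L[j][:,0]*1000).round(1)),1))
P2=(np.array([.572,-.2911,.05])-T)@np.array(s["ee_rot"]);print("post top in tool",P2)
cv2.imwrite("pics/w3.png",c["pixels"][130:280,200:440].repeat(3,0).repeat(3,1))
```

```text
[ 0.57221917 -0.29123679  0.09461287] [-0.30716129 -0.54294089 -2.55650118]
collar top zt hist 0.009365207895356085 [-0.02197468 -0.024183    0.00312193] [0.02184205 0.02413904 0.01299355] px 269 367 213 291
x range centre line [-21.7 -21.6 -21.5 -21.4 -21.3 -21.2 -21.1 -21.  -20.9 -20.8 -20.7 -20.6
 -20.5 -20.3 -20.2 -20.1 -19.9 -19.8 -19.7 -19.6 -19.5 -19.4 -19.2 -19.1
 -19.  -18.9 -18.8 -18.7 -18.6 -18.5 -18.4 -18.2 -18.1 -18.  -17.9 -17.8
 -17.7 -17.6 -17.5 -17.4 -17.2 -17.1 -17.  -16.9 -16.8 -16.7 -16.6 -16.5
 -16.4 -16.3 -16.2 -16.1 -16.  -15.9 -15.8 -15.6 -15.5 -15.4 -15.3 -15.2
 -15.  -14.9 -14.8 -14.7 -14.6 -14.5 -14.4 -14.3 -14.2 -14.1 -13.9 -13.8
 -13.7 -13.5 -13.4 -13.3 -13.1 -13.  -12.9 -12.8 -12.7 -12.6 -12.5 -12.4
 -12.3 -12.2 -12.1 -12.  -11.8 -11.7  10.5  10.7  10.8  10.9  11.   11.2
  11.3  11.4  11.5  11.6  11.7  11.8  11.9  12.   12.1  12.2  12.4  12.5
  12.6  12.7  12.8  12.9  13.   13.1  13.2  13.3  13.4  13.5  13.6  13.8
  13.9  14.   14.1  14.2  14.3  14.5  14.6  14.7  14.8  14.9  15.   15.2
  15.3  15.4  15.5  15.6  15.7  15.8  15.9  16.   16.1  16.2  16.3  16.4
  16.5  16.6  16.7  16.8  16.9  17.   17.1  17.2  17.3  17.4  17.5  17.6
  17.7  17.8  17.9  18.   18.1  18.2  18.3  18.4  18.5  18.6  18.7  18.8
  19.1  19.2  19.3  19.4  19.6  19.7  19.8  19.9  20.   20.1  20.2  20.3
  20.4  20.5  20.6  20.7  20.8  20.9  21.   21.1  21.2  21.3  21.4  21.5
  21.7  21.8]
post top in tool [-0.00026603  0.0002081   0.04461234]
```

View pics/w3.png

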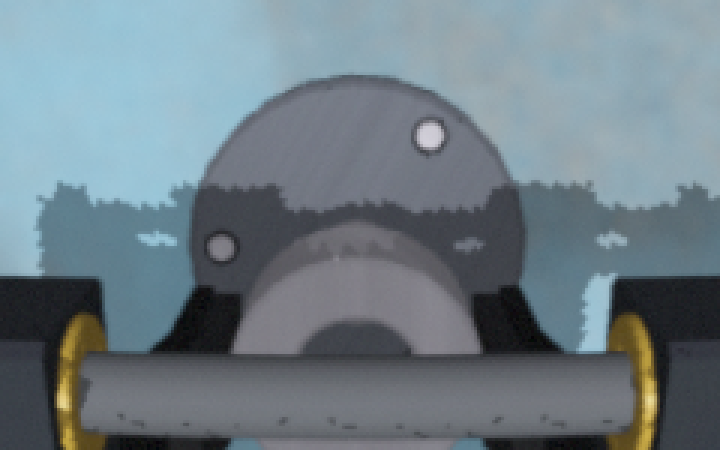

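The crop shows the large collar (357,330) centred in the jaws and over the stand base. Its bore centre agrees with the post to within 0.5 mm, so I'll lower it.

Request:
servo_tool([
  [0, 0, 0.006],
  [0, 0, 0.014],
  [0, 0, 0.022],
  [0, 0, 0.03],
  [0, 0, 0.035],
], spin=[0, 0, 0, 0, 0], grip=[1, 1, 1, 1, 1])

```text
time_s: 28.23
tcp_pos: [0.5709, -0.291, 0.0565]
ee_rot: [[0.409, -0.912, -0.003], [-0.912, -0.409, 0.001], [-0.002, 0.002, -1.0]]
wrist_force: [0.1, -0.7, -1.0]
gripper_width: 0.497
gripper_force: 30.0
```

Request:
servo_tool([
  [0, 0, 0.006],
  [0, 0, 0.011],
  [0, 0, 0.016],
  [0, 0, 0.0185],
  [0, 0, 0.0185],
], spin=[0, 0, 0, 0, 0], grip=[1, 1, 1, 1, 1])

```text
time_s: 28.65
tcp_pos: [0.5719, -0.2912, 0.0402]
ee_rot: [[0.41, -0.912, 0.0], [-0.912, -0.41, -0.0], [0.0, -0.0, -1.0]]
wrist_force: [-0.4, 0.5, -2.2]
gripper_width: 0.495
gripper_force: 30.0
```

Request:
servo_tool([
  [0, 0, 0],
  [0, 0, 0],
  [0, 0, 0],
  [0, 0, 0],
  [0, 0, 0],
], spin=[0, 0, 0, 0, 0], grip=[1, 1, 1, 1, 1])

```text
time_s: 29.07
tcp_pos: [0.572, -0.2913, 0.0403]
ee_rot: [[0.41, -0.912, 0.001], [-0.912, -0.41, -0.0], [0.001, -0.001, -1.0]]
wrist_force: [-0.2, 0.2, -0.2]
gripper_width: 0.495
gripper_force: 30.0
```

Request:
servo_tool([
  [0, 0, 0.0005],
  [0, 0, 0.001],
  [0, 0, 0.001],
  [0, 0, 0.001],
  [0, 0, 0.001],
], spin=[0, 0, 0, 0, 0], grip=[1, 1, 0.35, 0.35, 0.35])

```text
time_s: 29.48
tcp_pos: [0.5717, -0.2913, 0.0389]
ee_rot: [[0.41, -0.912, -0.0], [-0.912, -0.41, -0.0], [-0.0, 0.0, -1.0]]
wrist_force: [0.8, 0.0, -0.0]
gripper_width: 0.618
gripper_force: 0.0
```

Request:
servo_tool([
  [0, 0, 0],
  [0, 0, 0],
  [0, 0, -0.005],
  [0, 0, -0.015],
  [0, 0, -0.03],
], spin=[0, 0, 0, 0, 0], grip=[0.35, 0.35, 0.35, 0.35, 0.35])

```text
time_s: 29.9
tcp_pos: [0.571, -0.291, 0.0687]
ee_rot: [[0.41, -0.912, -0.003], [-0.912, -0.41, 0.001], [-0.002, 0.002, -1.0]]
wrist_force: [0.0, -0.1, 0.2]
gripper_width: 0.65
gripper_force: 0.0
```

Request:
servo_tool([
  [0, 0, -0.03],
  [0, 0, -0.065],
  [0, 0, -0.1],
  [0, 0, -0.1315],
  [0, 0, -0.1315],
], spin=[0, 0, 0, 0, 0], grip=[0.35, 0.35, 0.35, 0.35, 0.35])

```text
time_s: 30.32
tcp_pos: [0.5754, -0.2929, 0.2104]
ee_rot: [[0.411, -0.911, 0.015], [-0.912, -0.411, -0.007], [0.012, -0.011, -1.0]]
wrist_force: [1.6, 0.5, 0.3]
gripper_width: 0.648
gripper_force: 0.0
```

Run:
```python
from m import *
s=sense();c=capture("wrist");P=wcloud(c,s["tcp_pos"],s["ee_rot"]);P[c["depth"]<=0]=9
print(s["tcp_pos"],"large",rect(P,(.572,-.291),.03,.026,.037),"post",rect(P,(.572,-.291),.012,.044,.056))
```

```text
[ 0.57542909 -0.2929295   0.21041091] large (1069, 571.9, -290.4, 43.3, 43.5, 14.12, array([ 572.2, -291.3], dtype=float32), 0.0309) post (98, 572.3, -291.6, 11.1, 10.2, 21.95, array([ 572.1, -291.8], dtype=float32), 0.0475)
```

Request:
servo_tool([
  [-0.03, -0.0069, 0],
  [-0.068, -0.0156, 0],
  [-0.106, -0.0242, 0],
  [-0.144, -0.0329, 0],
  [-0.181, -0.0414, 0],
], spin=[0, 0, 0, 0, 0], grip=[0.35, 0.35, 0.35, 0.35, 0.35])

```text
time_s: 30.78
tcp_pos: [0.5341, -0.1077, 0.2002]
ee_rot: [[0.409, -0.912, -0.001], [-0.912, -0.409, 0.0], [-0.001, 0.001, -1.0]]
wrist_force: [0.6, 0.4, -0.0]
gripper_width: 0.652
gripper_force: 0.0
```

Request:
servo_tool([
  [-0.036, -0.0082, 0],
  [-0.072, -0.0165, 0],
  [-0.108, -0.0247, 0],
  [-0.144, -0.0329, 0],
  [-0.181, -0.0414, 0],
], spin=[0, 0, 0, 0, 0], grip=[0.35, 0.35, 0.35, 0.35, 0.35])

```text
time_s: 31.2
tcp_pos: [0.4978, 0.0743, 0.2005]
ee_rot: [[0.41, -0.912, -0.001], [-0.912, -0.41, -0.0], [-0.0, 0.001, -1.0]]
wrist_force: [0.3, -0.0, 0.4]
gripper_width: 0.651
gripper_force: 0.0
```

Request:
servo_tool([
  [-0.038, -0.0087, 0],
  [-0.076, -0.0174, 0],
  [-0.114, -0.0261, 0],
  [-0.15, -0.0343, 0],
  [-0.1809, -0.0413, 0],
], spin=[0, 0, 0, 0, 0], grip=[0.5, 0.5, 0.5, 0.5, 0.5])

```text
time_s: 31.62
tcp_pos: [0.4614, 0.2569, 0.2005]
ee_rot: [[0.411, -0.912, -0.0], [-0.912, -0.411, -0.0], [-0.0, 0.0, -1.0]]
wrist_force: [0.9, -0.7, -0.1]
gripper_width: 0.505
gripper_force: 0.0
```

Request:
servo_tool([
  [0, 0, 0],
  [0, 0, 0],
  [0, 0, 0],
  [0, 0, 0],
  [0, 0, 0],
], spin=[5, 10, 16, 21, 24.3], grip=[0.5, 0.5, 0.5, 0.5, 0.5])

```text
time_s: 32.03
tcp_pos: [0.462, 0.2547, 0.2002]
ee_rot: [[-0.006, -1.0, -0.001], [-1.0, 0.006, -0.001], [0.001, 0.001, -1.0]]
wrist_force: [-0.4, 0.5, 1.3]
gripper_width: 0.498
gripper_force: 0.0
```

Request:
servo_tool([
  [0, 0, 0],
  [0, 0, 0],
  [0, 0, 0],
  [0, 0, 0],
  [0, 0, 0],
], spin=[0, 0, 0, 0, 0], grip=[0.5, 0.5, 0.5, 0.5, 0.5])

```text
time_s: 32.45
tcp_pos: [0.4625, 0.2548, 0.2005]
ee_rot: [[-0.001, -1.0, -0.0], [-1.0, 0.001, -0.0], [0.0, 0.0, -1.0]]
wrist_force: [0.5, -0.3, -0.6]
gripper_width: 0.496
gripper_force: 0.0
```

Run:
```python
from m import *
s=sense();c=capture("wrist");P=wcloud(c,s["tcp_pos"],s["ee_rot"]);P[c["depth"]<=0]=9
print(s["tcp_pos"],s["ee_rot"][:,0],[rect(P,t,.02,.036,.055) for t in((.4505,.322),(.463,.255))])
```

```text
[0.46250551 0.25479229 0.20054725] [-1.47349147e-03 -9.99998914e-01  1.01557925e-05] [(73, 450.0, 311.0, 4.5, 11.4, 88.92, array([450.4, 310.6], dtype=float32), 0.0428), (321, 462.3, 255.7, 10.8, 26.4, 0.06, array([462.3, 254.4], dtype=float32), 0.045)]
```

Request:
servo_tool([
  [0, 0, 0.02],
  [0, 0, 0.05],
  [0, 0, 0.085],
  [0, 0, 0.115],
  [0, 0, 0.13],
], spin=[0, 0, 0, 0, 0], grip=[0.5, 0.5, 0.5, 0.5, 0.5])

```text
time_s: 32.92
tcp_pos: [0.4608, 0.2533, 0.0671]
ee_rot: [[-0.003, -1.0, -0.004], [-1.0, 0.003, -0.004], [0.004, 0.004, -1.0]]
wrist_force: [0.1, -0.8, -0.1]
gripper_width: 0.498
gripper_force: 0.0
```

Request:
servo_tool([
  [0, 0, 0.01],
  [0, 0, 0.017],
  [0, 0, 0.02],
  [0, 0, 0.02],
  [0, 0, 0.02],
], spin=[0, 0, 0, 0, 0], grip=[0.5, 0.5, 0.5, 0.5, 1])

```text
time_s: 33.33
tcp_pos: [0.4631, 0.2554, 0.0515]
ee_rot: [[-0.002, -1.0, 0.002], [-1.0, 0.002, 0.001], [-0.001, -0.002, -1.0]]
wrist_force: [-0.3, 0.0, 0.3]
gripper_width: 0.476
gripper_force: 0.0
```

Request:
servo_tool([
  [0, 0, 0],
  [0, 0, 0],
  [0, 0, 0],
  [0, 0, 0],
  [0, 0, 0],
], spin=[0, 0, 0, 0, 0], grip=[1, 1, 1, 1, 1])

```text
time_s: 33.75
tcp_pos: [0.4626, 0.2549, 0.0508]
ee_rot: [[-0.002, -1.0, 0.0], [-1.0, 0.002, 0.0], [-0.0, -0.0, -1.0]]
wrist_force: [-0.6, -2.1, 2.4]
gripper_width: 0.137
gripper_force: 30.1
```

Request:
servo_tool([
  [0, 0, 0],
  [0, 0, 0],
  [0, 0, -0.002],
  [0, 0, -0.006],
  [0, 0, -0.01],
], spin=[0, 0, 0, 0, 0], grip=[1, 1, 1, 1, 1])

```text
time_s: 34.17
tcp_pos: [0.4619, 0.2543, 0.0601]
ee_rot: [[-0.002, -1.0, -0.002], [-1.0, 0.002, -0.001], [0.001, 0.002, -1.0]]
wrist_force: [0.6, 0.2, -3.2]
gripper_width: 0.133
gripper_force: 30.0
```

Request:
servo_tool([
  [0, 0, -0.02],
  [0, 0, -0.05],
  [0, 0, -0.085],
  [0, 0, -0.12],
  [0, 0, -0.14],
], spin=[0, 0, 0, 0, 0], grip=[1, 1, 1, 1, 1])

```text
time_s: 34.58
tcp_pos: [0.4635, 0.2555, 0.2047]
ee_rot: [[-0.001, -1.0, 0.004], [-1.0, 0.001, 0.003], [-0.003, -0.004, -1.0]]
wrist_force: [0.7, 1.1, -3.9]
gripper_width: 0.136
gripper_force: 30.0
```

Request:
servo_tool([
  [0, 0, 0],
  [0, 0, 0],
  [0, 0, 0],
  [0, 0, 0],
  [0, 0, 0],
], spin=[-4, -10, -16, -21, -24.3], grip=[1, 1, 1, 1, 1])

```text
time_s: 35.0
tcp_pos: [0.4619, 0.2545, 0.2003]
ee_rot: [[0.413, -0.911, -0.001], [-0.911, -0.413, -0.0], [-0.0, 0.001, -1.0]]
wrist_force: [0.3, -0.2, -3.2]
gripper_width: 0.131
gripper_force: 30.0
```

Request:
servo_tool([
  [0.02, 0.0072, 0],
  [0.052, 0.0188, 0],
  [0.084, 0.0303, 0],
  [0.116, 0.0419, 0],
  [0.1406, 0.0507, 0],
], spin=[0, 0, 0, 0, 0], grip=[1, 1, 1, 1, 1])

```text
time_s: 35.42
tcp_pos: [0.4727, 0.1035, 0.2003]
ee_rot: [[0.409, -0.913, -0.002], [-0.913, -0.409, -0.001], [-0.0, 0.002, -1.0]]
wrist_force: [0.5, 0.7, -3.2]
gripper_width: 0.132
gripper_force: 30.0
```

Request:
servo_tool([
  [0.034, 0.0123, 0],
  [0.068, 0.0246, 0],
  [0.1, 0.0361, 0],
  [0.125, 0.0451, 0],
  [0.1406, 0.0507, 0],
], spin=[0, 0, 0, 0, 0], grip=[1, 1, 1, 1, 1])

```text
time_s: 35.83
tcp_pos: [0.4843, -0.0457, 0.2003]
ee_rot: [[0.407, -0.913, -0.001], [-0.913, -0.407, -0.0], [-0.0, 0.001, -1.0]]
wrist_force: [0.1, 0.0, -3.7]
gripper_width: 0.139
gripper_force: 30.0
```

Request:
servo_tool([
  [0, 0, 0.015],
  [0, 0, 0.035],
  [0, 0, 0.06],
  [0, 0, 0.075],
  [0, 0, 0.085],
], spin=[0, 0, 0, 0, 0], grip=[1, 1, 1, 1, 1])

```text
time_s: 36.25
tcp_pos: [0.4834, -0.0436, 0.1135]
ee_rot: [[0.409, -0.913, -0.004], [-0.913, -0.409, -0.0], [-0.001, 0.004, -1.0]]
wrist_force: [-0.5, 0.2, -3.7]
gripper_width: 0.135
gripper_force: 30.0
```

Request:
servo_tool([
  [0, 0, 0],
  [0, 0, 0],
  [0, 0, 0],
  [0, 0, 0],
  [0, 0, 0],
], spin=[0, 0, 0, 0, 0], grip=[1, 1, 1, 1, 1])

```text
time_s: 36.67
tcp_pos: [0.4858, -0.043, 0.1165]
ee_rot: [[0.41, -0.912, 0.002], [-0.912, -0.41, 0.0], [0.0, -0.002, -1.0]]
wrist_force: [-0.1, 0.9, -2.9]
gripper_width: 0.134
gripper_force: 30.0
```

Matches the pick pose (0.4857, −0.0427). I'll lower the 32 mm.

Request:
servo_tool([
  [0, 0, 0.008],
  [0, 0, 0.016],
  [0, 0, 0.024],
  [0, 0, 0.029],
  [0, 0, 0.031],
], spin=[0, 0, 0, 0, 0], grip=[1, 1, 1, 1, 1])

```text
time_s: 37.08
tcp_pos: [0.4844, -0.0434, 0.0842]
ee_rot: [[0.41, -0.912, -0.003], [-0.912, -0.41, -0.001], [-0.0, 0.004, -1.0]]
wrist_force: [-8.1, 2.9, 18.6]
gripper_width: 0.135
gripper_force: 30.0
```

Request:
servo_tool([
  [0, 0, 0],
  [0, 0, 0],
  [0, 0, 0.0005],
  [0, 0, 0.001],
  [0, 0, 0.001],
], spin=[0, 0, 0, 0, 0], grip=[1, 1, 1, 1, 1])

```text
time_s: 37.5
tcp_pos: [0.485, -0.0433, 0.0843]
ee_rot: [[0.41, -0.912, -0.001], [-0.912, -0.41, -0.0], [0.0, 0.001, -1.0]]
wrist_force: [-4.0, 1.1, 6.6]
gripper_width: 0.136
gripper_force: 30.0
```

Request:
servo_tool([
  [0, 0, 0],
  [0, 0, 0],
  [0, 0, 0],
  [0, 0, 0],
  [0, 0, 0],
], spin=[0, 0, 0, 0, 0], grip=[0.5, 0.5, 0.5, 0.5, 0.5])

```text
time_s: 37.92
tcp_pos: [0.4855, -0.0431, 0.0836]
ee_rot: [[0.41, -0.912, 0.001], [-0.912, -0.41, 0.0], [0.0, -0.0, -1.0]]
wrist_force: [0.6, 0.3, 0.4]
gripper_width: 0.425
gripper_force: 0.0
```

Request:
servo_tool([
  [0, 0, -0.006],
  [0, 0, -0.03],
  [0, 0, -0.065],
  [0, 0, -0.1],
  [0, 0, -0.117],
], spin=[0, 0, 0, 0, 0], grip=[0.5, 0.5, 0.5, 0.5, 0.5])

```text
time_s: 38.33
tcp_pos: [0.4872, -0.0431, 0.2053]
ee_rot: [[0.411, -0.912, 0.007], [-0.912, -0.411, 0.0], [0.003, -0.007, -1.0]]
wrist_force: [0.5, -0.4, 0.1]
gripper_width: 0.498
gripper_force: 0.0
```

Run:
```python
from m import *
s=sense();c=capture("wrist");P=wcloud(c,s["tcp_pos"],s["ee_rot"]);P[c["depth"]<=0]=9
print(s["tcp_pos"],"tab",rect(P,(.485,-.043),.02,.07,.09))
q=P[(np.hypot(P[...,0]-.485,P[...,1]+.043)<.06)&(P[...,2]>.05)&(P[...,2]<.06)]
A=np.c_[q[:,:2]-q[:,:2].mean(0),np.ones(len(q))];print("plane",np.linalg.lstsq(A,q[:,2],rcond=None)[0],len(q))
```

```text
[ 0.48719527 -0.04314261  0.20533482] tab (394, 485.4, -43.6, 11.6, 24.5, 24.32, array([485.6, -44.1], dtype=float32), 0.0784)
plane [-0.0146371   0.0231481   0.05288286] 4769
```

Request:
servo_tool([
  [-0.03, -0.0102, 0],
  [-0.066, -0.0224, 0],
  [-0.102, -0.0347, 0],
  [-0.138, -0.0469, 0],
  [-0.1737, -0.059, 0],
], spin=[0, 0, 0, 0, 0], grip=[0.5, 0.5, 0.5, 0.5, 0.5])

```text
time_s: 38.8
tcp_pos: [0.4673, 0.1409, 0.2009]
ee_rot: [[0.409, -0.912, 0.0], [-0.912, -0.409, 0.0], [-0.0, -0.001, -1.0]]
wrist_force: [1.5, 0.3, -0.1]
gripper_width: 0.498
gripper_force: 0.0
```

Request:
servo_tool([
  [-0.037, -0.0126, 0],
  [-0.074, -0.0252, 0],
  [-0.111, -0.0377, 0],
  [-0.148, -0.0503, 0],
  [-0.1737, -0.059, 0],
], spin=[0, 0, 0, 0, 0], grip=[0.5, 0.5, 0.5, 0.5, 0.5])

```text
time_s: 39.22
tcp_pos: [0.45, 0.3251, 0.2007]
ee_rot: [[0.412, -0.911, 0.001], [-0.911, -0.412, 0.001], [-0.0, -0.001, -1.0]]
wrist_force: [0.7, -0.5, 0.0]
gripper_width: 0.501
gripper_force: 0.0
```

Request:
servo_tool([
  [0, 0, 0],
  [0, 0, 0],
  [0, 0, 0],
  [0, 0, 0],
  [0, 0, 0],
], spin=[5, 10, 16, 21, 24.3], grip=[0.5, 0.5, 0.5, 0.5, 0.5])

```text
time_s: 39.63
tcp_pos: [0.4503, 0.3221, 0.2004]
ee_rot: [[-0.006, -1.0, -0.0], [-1.0, 0.006, -0.0], [0.0, 0.0, -1.0]]
wrist_force: [-0.1, -0.5, -0.2]
gripper_width: 0.5
gripper_force: 0.0
```

Request:
servo_tool([
  [0, 0, 0.02],
  [0, 0, 0.05],
  [0, 0, 0.085],
  [0, 0, 0.105],
  [0, 0, 0.11],
], spin=[0, 0, 0, 0, 0], grip=[0.5, 0.5, 0.5, 0.5, 0.5])

```text
time_s: 40.05
tcp_pos: [0.4486, 0.32, 0.0867]
ee_rot: [[-0.003, -1.0, -0.006], [-1.0, 0.003, -0.006], [0.006, 0.006, -1.0]]
wrist_force: [-0.6, 0.5, -0.1]
gripper_width: 0.502
gripper_force: 0.0
```

Request:
servo_tool([
  [0, 0, 0],
  [0, 0, 0],
  [0, 0, 0],
  [0, 0, 0],
  [0, 0, 0],
], spin=[0, 0, 0, 0, 0], grip=[0.5, 0.5, 0.5, 0.5, 0.5])

```text
time_s: 40.47
tcp_pos: [0.451, 0.3227, 0.092]
ee_rot: [[-0.002, -1.0, 0.002], [-1.0, 0.002, 0.002], [-0.002, -0.002, -1.0]]
wrist_force: [0.3, -0.7, 0.1]
gripper_width: 0.497
gripper_force: 0.0
```

Request:
servo_tool([
  [0, 0, 0.012],
  [0, 0, 0.025],
  [0, 0, 0.035],
  [0, 0, 0.04],
  [0, 0, 0.04],
], spin=[0, 0, 0, 0, 0], grip=[0.5, 0.5, 0.5, 0.5, 0.5])

```text
time_s: 40.88
tcp_pos: [0.4501, 0.3215, 0.0496]
ee_rot: [[-0.002, -1.0, -0.001], [-1.0, 0.002, -0.002], [0.002, 0.001, -1.0]]
wrist_force: [0.4, -1.0, -1.6]
gripper_width: 0.497
gripper_force: 0.0
```

Request:
servo_tool([
  [0, 0, 0],
  [0, 0, 0],
  [0, 0, 0],
  [0, 0, 0],
  [0, 0, 0],
], spin=[0, 0, 0, 0, 0], grip=[0.5, 1, 1, 1, 1])

```text
time_s: 41.3
tcp_pos: [0.4507, 0.3222, 0.051]
ee_rot: [[-0.002, -1.0, 0.001], [-1.0, 0.002, 0.001], [-0.001, -0.001, -1.0]]
wrist_force: [0.3, -0.5, 0.2]
gripper_width: 0.285
gripper_force: 0.0
```

Request:
servo_tool([
  [0, 0, 0],
  [0, 0, 0],
  [0, 0, -0.002],
  [0, 0, -0.006],
  [0, 0, -0.01],
], spin=[0, 0, 0, 0, 0], grip=[1, 1, 1, 1, 1])

```text
time_s: 41.72
tcp_pos: [0.4502, 0.3217, 0.0604]
ee_rot: [[-0.002, -1.0, -0.001], [-1.0, 0.002, -0.001], [0.001, 0.001, -1.0]]
wrist_force: [-0.3, -0.1, -1.9]
gripper_width: 0.134
gripper_force: 30.0
```

Request:
servo_tool([
  [0, 0, -0.02],
  [0, 0, -0.05],
  [0, 0, -0.085],
  [0, 0, -0.12],
  [0, 0, -0.14],
], spin=[0, 0, 0, 0, 0], grip=[1, 1, 1, 1, 1])

```text
time_s: 42.13
tcp_pos: [0.4516, 0.3229, 0.2051]
ee_rot: [[-0.001, -1.0, 0.005], [-1.0, 0.001, 0.004], [-0.004, -0.005, -1.0]]
wrist_force: [0.3, 0.4, -1.7]
gripper_width: 0.132
gripper_force: 30.0
```

Request:
servo_tool([
  [0, 0, 0],
  [0, 0, 0],
  [0, 0, 0],
  [0, 0, 0],
  [0, 0, 0],
], spin=[-4, -10, -16, -21, -24.3], grip=[1, 1, 1, 1, 1])

```text
time_s: 42.55
tcp_pos: [0.4502, 0.3218, 0.2007]
ee_rot: [[0.413, -0.911, -0.0], [-0.911, -0.413, 0.0], [-0.0, 0.0, -1.0]]
wrist_force: [-0.1, -0.8, -1.7]
gripper_width: 0.139
gripper_force: 30.0
```

Run:
```python
from m import *
s=sense();print(s["tcp_pos"],s["gripper_width"],s["gripper_force"])
c=capture("top");Q=cloud(c)
print("tab1",rect(Q,(.485,-.043),.02,.07,.09),"stand",rect(Q,(.572,-.29),.03,.026,.037))
cv2.imwrite("pics/top3.png",np.hstack([cv2.resize(c["pixels"][180:280,285:395],None,fx=5,fy=5,interpolation=2),cv2.resize(c["pixels"][165:225,425:485],None,fx=4,fy=500/60,interpolation=2)]))
```

```text
[0.45018541 0.32175083 0.200701  ] 0.1390949643842913 29.999902546405792
tab1 (69, 485.2, -41.6, 11.8, 25.5, 23.16, array([484.8, -41.9], dtype=float32), 0.0787) stand (230, 572.2, -289.1, 42.4, 42.7, 32.19, array([ 571.6, -288.4], dtype=float32), 0.0313)
```

View pics/top3.png

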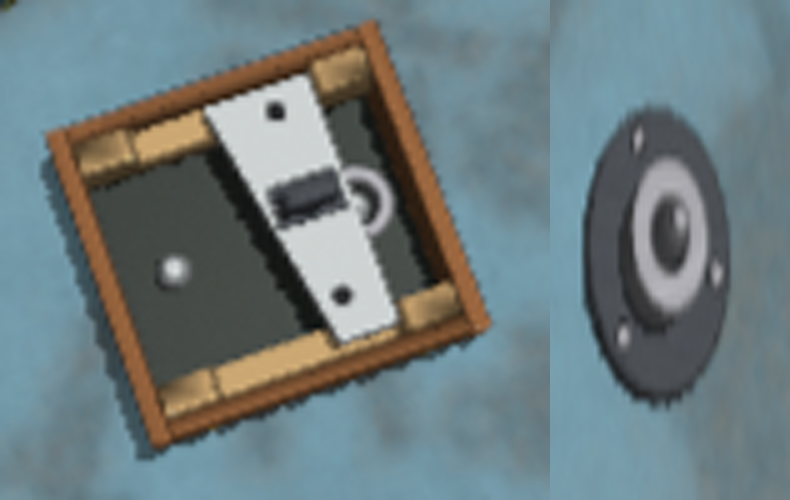

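The picture shows taper_1 back on its ledges (300,200), the small collar on the right peg (365,200), the left peg bare (173,270) and the large collar on the stand. I'll place taper_2 next.

Request:
servo_tool([
  [0.02, 0.0085, 0],
  [0.052, 0.0221, 0],
  [0.085, 0.0362, 0],
  [0.119, 0.0506, 0],
  [0.1528, 0.065, 0],
], spin=[0, 0, 0, 0, 0], grip=[1, 1, 1, 1, 1])

```text
time_s: 43.02
tcp_pos: [0.4532, 0.1545, 0.2007]
ee_rot: [[0.409, -0.912, -0.0], [-0.912, -0.409, 0.0], [-0.0, 0.0, -1.0]]
wrist_force: [1.5, 0.3, -2.6]
gripper_width: 0.133
gripper_force: 30.0
```

Request:
servo_tool([
  [0.034, 0.0145, 0],
  [0.068, 0.0289, 0],
  [0.102, 0.0434, 0],
  [0.133, 0.0566, 0],
  [0.1528, 0.065, 0],
], spin=[0, 0, 0, 0, 0], grip=[1, 1, 1, 1, 1])

```text
time_s: 43.43
tcp_pos: [0.4562, -0.0126, 0.2008]
ee_rot: [[0.407, -0.914, -0.0], [-0.914, -0.407, -0.0], [-0.0, 0.0, -1.0]]
wrist_force: [-0.6, 0.5, -2.6]
gripper_width: 0.14
gripper_force: 30.0
```

Request:
servo_tool([
  [0, 0, 0.015],
  [0, 0, 0.035],
  [0, 0, 0.06],
  [0, 0, 0.075],
  [0, 0, 0.085],
], spin=[0, 0, 0, 0, 0], grip=[1, 1, 1, 1, 1])

```text
time_s: 43.85
tcp_pos: [0.4558, -0.0105, 0.114]
ee_rot: [[0.408, -0.913, -0.003], [-0.913, -0.408, -0.001], [-0.001, 0.003, -1.0]]
wrist_force: [-0.1, 0.1, -2.3]
gripper_width: 0.137
gripper_force: 30.0
```

Request:
servo_tool([
  [0, 0, 0],
  [0, 0, 0],
  [0, 0, 0],
  [0, 0, 0],
  [0, 0, 0],
], spin=[0, 0, 0, 0, 0], grip=[1, 1, 1, 1, 1])

```text
time_s: 44.27
tcp_pos: [0.4577, -0.0098, 0.1165]
ee_rot: [[0.41, -0.912, 0.002], [-0.912, -0.41, 0.001], [0.0, -0.002, -1.0]]
wrist_force: [0.4, -0.5, -3.0]
gripper_width: 0.139
gripper_force: 30.0
```

Request:
servo_tool([
  [0, 0, 0.005],
  [0, 0, 0.01],
  [0, 0, 0.014],
  [0, 0, 0.015],
  [0, 0, 0.015],
], spin=[0, 0, 0, 0, 0], grip=[1, 1, 1, 1, 1])

```text
time_s: 44.68
tcp_pos: [0.4568, -0.0101, 0.0999]
ee_rot: [[0.41, -0.912, -0.001], [-0.912, -0.41, -0.0], [-0.0, 0.002, -1.0]]
wrist_force: [-0.2, 0.8, -2.4]
gripper_width: 0.133
gripper_force: 30.0
```

Request:
servo_tool([
  [0, 0, 0.004],
  [0, 0, 0.008],
  [0, 0, 0.012],
  [0, 0, 0.015],
  [0, 0, 0.016],
], spin=[0, 0, 0, 0, 0], grip=[1, 1, 1, 1, 1])

```text
time_s: 45.1
tcp_pos: [0.4568, -0.0101, 0.0842]
ee_rot: [[0.41, -0.912, -0.001], [-0.912, -0.41, -0.001], [-0.0, 0.001, -1.0]]
wrist_force: [-3.5, 0.7, 5.1]
gripper_width: 0.138
gripper_force: 30.0
```

Just touching the ledges. I'll release, lift, move clear and check.

Request:
servo_tool([
  [0, 0, 0.0005],
  [0, 0, 0.0005],
  [0, 0, 0.0005],
  [0, 0, 0.0005],
  [0, 0, 0.0005],
], spin=[0, 0, 0, 0, 0], grip=[1, 0.5, 0.5, 0.5, 0.5])

```text
time_s: 45.52
tcp_pos: [0.4576, -0.0099, 0.0843]
ee_rot: [[0.41, -0.912, 0.001], [-0.912, -0.41, 0.0], [0.0, -0.001, -1.0]]
wrist_force: [-0.0, -0.5, 0.1]
gripper_width: 0.353
gripper_force: 0.0
```

Request:
servo_tool([
  [0, 0, 0],
  [0, 0, -0.006],
  [0, 0, -0.025],
  [0, 0, -0.05],
  [0, 0, -0.08],
], spin=[0, 0, 0, 0, 0], grip=[0.5, 0.5, 0.5, 0.5, 0.5])

```text
time_s: 45.93
tcp_pos: [0.4562, -0.0103, 0.1643]
ee_rot: [[0.41, -0.912, -0.003], [-0.912, -0.41, -0.001], [-0.0, 0.003, -1.0]]
wrist_force: [0.5, -0.4, -1.1]
gripper_width: 0.499
gripper_force: 0.0
```

Request:
servo_tool([
  [0, 0, -0.03],
  [0, 0, -0.06],
  [0, 0, -0.09],
  [0, 0, -0.11],
  [0, 0, -0.11],
], spin=[0, 0, 0, 0, 0], grip=[0.5, 0.5, 0.5, 0.5, 0.5])

```text
time_s: 46.35
tcp_pos: [0.4595, -0.0097, 0.2796]
ee_rot: [[0.41, -0.912, 0.011], [-0.912, -0.41, 0.002], [0.003, -0.011, -1.0]]
wrist_force: [1.0, 0.1, 0.7]
gripper_width: 0.503
gripper_force: 0.0
```

Request:
servo_tool([
  [-0.03, 0, 0],
  [-0.065, 0, 0],
  [-0.1, 0, 0],
  [-0.13, 0, 0],
  [-0.15, 0, 0],
], spin=[0, 0, 0, 0, 0], grip=[0.5, 0.5, 0.5, 0.5, 0.5])

```text
time_s: 46.77
tcp_pos: [0.3943, 0.1283, 0.274]
ee_rot: [[0.411, -0.912, -0.0], [-0.912, -0.411, 0.0], [-0.0, -0.0, -1.0]]
wrist_force: [0.4, -0.2, 0.1]
gripper_width: 0.5
gripper_force: 0.0
```

Request:
servo_tool([
  [-0.02, 0, 0],
  [-0.05, 0, 0],
  [-0.07, 0, 0],
  [-0.07, 0, 0],
  [-0.07, 0, 0],
], spin=[0, 0, 0, 0, 0], grip=[0.5, 0.5, 0.5, 0.5, 0.5])

```text
time_s: 47.18
tcp_pos: [0.3664, 0.1911, 0.2739]
ee_rot: [[0.412, -0.911, -0.0], [-0.911, -0.412, -0.0], [0.0, 0.001, -1.0]]
wrist_force: [0.3, -0.8, 0.3]
gripper_width: 0.499
gripper_force: 0.0
```

Run:
```python
from m import *
s=sense();print(s["tcp_pos"],s["time_s"],s["wrist_force"])
c=capture("top");Q=cloud(c)
C=np.array([.471,-.0252]);a=np.radians(24.2);ex=np.array([np.cos(a),np.sin(a)]);ey=np.array([-ex[1],ex[0]])
for n,sg in(("t1",1),("t2",-1)):
    print(n,rect(Q,C+sg*(.006*ex-.02*ey),.018,.07,.09))
    loc=(Q[...,:2]-C)@np.c_[ex,ey]*sg
    for x in(-.045,.045):
        k=(abs(loc[...,0]-x)<.006)&(abs(loc[...,1]+.026)<.005)&(Q[...,2]<.065);print(x,np.median(Q[k][:,2]).round(4),k.sum())
cv2.imwrite("pics/top4.png",cv2.resize(c["pixels"][180:280,285:395],None,fx=5,fy=5,interpolation=2))
```

```text
[0.36643979 0.19114737 0.27389436] 47.1833 [ 0.33396588 -0.76976078  0.30900524]
t1 (66, 485.2, -41.6, 11.9, 25.2, 23.94, array([484.9, -41.7], dtype=float32), 0.0793)
-0.045 0.0541 25
0.045 0.054 25
t2 (68, 457.1, -8.3, 11.9, 25.4, 25.59, array([456.7,  -8.7], dtype=float32), 0.0792)
-0.045 0.0545 24
0.045 0.0542 24
```

View pics/top4.png

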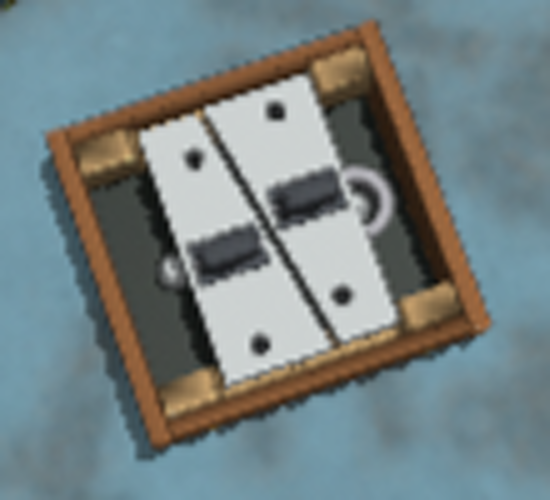

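The picture shows both tapers flat, with their tops at 54 mm at all four points. They lie head to tail between the notch edges (230,260 and 305,200). The small collar is on its peg (370,200).

```bash
python3 -c "from station import *;print(finish_job())"
```

```text
the job is handed in; nothing more can be done
None
```

The job is done and handed in at about 47 s: the large collar is on the stand's post, the small collar is on the case's −44 mm peg, and both taper blocks lie flat head to tail on the ledges.

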